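# Lay out bearings by size on the sorting strip

## Robot

A 6-joint arm with a two-finger parallel gripper is mounted at the origin on a cart in front of the work surface, level with it; the furniture and walls round the work are solid. World frame = base frame: x ahead of the robot, y to its left, z up, the work surface at z = 0. Lengths are in mm, angles in rad, forces in N, time in s.
With the tool pointing down it reaches from about 350 to 875 mm from the base axis. Payload 4.2 kg.
Tool frame: the origin (TCP) lies midway between the tips of the shut fingers; the grasp point (between the pads) lies 19 mm behind it (arm.grip_point_offset is the z of the grasp point in the tool frame, in mm); z points along the fingers, x is the direction in which the jaws open and shut, and the axes are right-handed (so a half turn about z gives the same grasp; the last joint's range is limited). The gripper opens to 85 mm and grips with 20 to 120 N. Pads are 22 mm wide; open, the fingers measure 114 mm over their backs; the gripper's body (76 mm by 85 mm) begins 54 mm behind the grasp point. The pads swing forward as they close: fully open they stand 13 mm farther back than shut.
Start: joints at [-0.912, 0.385, 0.008, 0, -1.194, -0.259], TCP at [243.284, -575.684, 231.312] pointing down, gripper open.
Joint ranges: [-3.14, 3.14], [-1.21, 2.06], [-1.07, 1.41], [-3.16, 2.05], [-2.99, -0.16], [-3.1, 3.1]. Speed limits (rad/s): [2.79, 2.79, 3.14, 3.14, 3.14, 3.14].

## Interface

Orientations are given as a unit quaternion [x, y, z, w].
In Python, from bench import arm gives the robot as it stands.
- The arm moves only by the shell command python3 -m jog 'ROWS'. ROWS is JSON, a list of rows, each an object of numbers: "hand": the finger opening in mm, from 0 to 85.4; "dx", "dy", "dz": the shift along the tool's x, y, z in mm; "rx", "ry", "rz": the turn, a rotation vector about the tool's x, y, z in rad. A call has 1 to 5 rows; each row shifts and turns the commanded pose from where the row before left it, along the tool's axes as they then stand; what a row does not reach is not made up. A row lasts 1/12 s, in which the tool goes at most 41.7 mm and 7.16 degrees, less where a joint would pass 70% of its speed; a pose out of reach is approached as far as the arm can. A call with a gripper value outside its range is refused whole. The fingers move at their own pace and stop on an object; the grip force is fixed at half the most. Time passes only in rows, so rows that do not move let the fingers close. It gives the time, the measured TCP pose, the force and the opening at its end, in the units of the state.
- arm.read_state(): the state, without advancing time (a new reading comes with each control period).
- arm.get_image(name): name is "scene" or "side" or "wrist"; returns a dict with "img" (420x560x3 uint8, red, green, blue), "depth" (420x560 float32, mm along the optical axis (not along the pixel's ray), 0 where there is no reading), "intrinsics" (3x3 intrinsics, pixels), "R" (3x3) and "t" (3): a world point X has camera coordinates R X + t; the wrist camera has in their place "T_tool_cam" (4x4, takes a point from camera to tool coordinates, whose origin is the TCP and whose axes are the tool frame's). Camera axes: x right, y down, z forward; pixel columns grow to the right and rows downward; lengths in mm; the calibration is good to about 2 mm. The wrist camera is an equidistant fisheye: a pixel r from the principal point sees the ray r / f radians off the axis. A picture is of the moment at which its call begins: read the wrist's pose just before it.
- arm.job_done(): hands the job in, once; it reports no verdict.
The state is a dict: "clock": time; "joints": joint angles; "joint_vel": joint speeds; "joint_efforts": joint torques, N m; "position": TCP position; "ee_rot": TCP orientation; "contact_force": force on the tool from outside, world axes, zero at the start; "wrist_torque": the same for the moment, N m; "gripper_width": finger opening in mm.
Only numpy, scipy, OpenCV 4.12 (cv2) and the standard library are available. Lean on these libraries where they do the work, as an engineer would, in place of code of your own. Each camera call takes 0.05 s, during which the arm holds its last target.

## Task

Lay out the four loose bearings from the bench on the sorting strip in order of size: the smallest on the black seat next to the raised dark steel end stop, then each next larger one on the next seat, so that the largest ends up farthest from the stop. Each must lie flat and centred on its own seat. Leave the micrometer where it lies.

Things in the scene. Friction and masses are not known exactly. Their poses are not given: they have to be found in the camera images.
- bearing_29_center (a point): centre, half-way up, of a loose grey steel bearing of outer diameter 29 mm and height 10 mm (a plain ground race with a wide bore, smallest of the four); it lies flat on the bench, its z axis up; rigid, grasp it across the outside. Under 0.25 kg.
- bearing_39_center (a point): centre, half-way up, of a loose grey steel bearing of outer diameter 39 mm and height 13 mm (ball bearing, bore 20 mm, second smallest); it lies flat on the bench, its z axis up; rigid, grasp it across the outside. Under 0.25 kg.
- bearing_49_center (a point): centre, half-way up, of a loose grey steel bearing of outer diameter 49 mm and height 16 mm (ball bearing, bore 26 mm, second largest); it lies flat on the bench, its z axis up; rigid, grasp it across the outside. Under 0.25 kg.
- bearing_60_center (a point): centre, half-way up, of a loose grey steel bearing of outer diameter 60 mm and height 19 mm (ball bearing, bore 34 mm, largest); it lies flat on the bench, its z axis up; rigid, grasp it across the outside. Under 0.25 kg.
- seat_a: one of four identical round black rubber seats, 68 mm across, 3 mm thick, fixed 78 mm apart in a straight row on an aluminium strip (90 x 400 x 8 mm, fixed to the bench). Which seat of the row this is changes from start to start. Origin: centre of its underside, 8 mm above the bench; its top face is 11 mm above the bench. y axis along the row (either way).
- seat_b: one of four identical round black rubber seats, 68 mm across, 3 mm thick, fixed 78 mm apart in a straight row on an aluminium strip (90 x 400 x 8 mm, fixed to the bench). Which seat of the row this is changes from start to start. Origin: centre of its underside, 8 mm above the bench; its top face is 11 mm above the bench. y axis along the row (either way).
- seat_c: one of four identical round black rubber seats, 68 mm across, 3 mm thick, fixed 78 mm apart in a straight row on an aluminium strip (90 x 400 x 8 mm, fixed to the bench). Which seat of the row this is changes from start to start. Origin: centre of its underside, 8 mm above the bench; its top face is 11 mm above the bench. y axis along the row (either way).
- seat_d: one of four identical round black rubber seats, 68 mm across, 3 mm thick, fixed 78 mm apart in a straight row on an aluminium strip (90 x 400 x 8 mm, fixed to the bench). Which seat of the row this is changes from start to start. Origin: centre of its underside, 8 mm above the bench; its top face is 11 mm above the bench. y axis along the row (either way).
- end_stop: raised dark steel block across one end of the strip, either end (70 mm across the strip, 22 mm along it, top 36 mm above the bench); the strip's other end has only a flat 3 mm cap. Fixed. Origin: centre of its underside, 8 mm above the bench; the seats' centres are 61, 139, 217 and 295 mm from it along the row. y axis along the row (either way).
- micrometer_center (a point): centre, 8 mm above the bench, of an outside micrometer with a green bow, 130 x 61 mm, 16 mm high, lying loose on the bench between the bearings, its length (y axis) roughly away from the robot; not to be disturbed.
Things that resemble listed ones, but are neither listed nor needed, are in the scene too. Leave any green or pink look-alike of the part that bears bearing_60_center alone.

How it is judged (in metres and radians):
At the end, for the whole second after the job is handed in: Counting from the end stop, the seats carry the 29, 39, 49 and 60 mm bearings in that order; each lies flat on its seat (height within 3 mm, tilt under 0.1 rad), its centre within 12 mm of the seat's centre, released and at rest; the micrometer is within 15 mm of where it lay (horizontal distance between bearing_29_center and end_stop between 0.036 and 0.086 m and (horizontal distance between bearing_29_center and seat_a below 0.012 m or horizontal distance between bearing_29_center and seat_b below 0.012 m or horizontal distance between bearing_29_center and seat_c below 0.012 m or horizontal distance between bearing_29_center and seat_d below 0.012 m) and height (world z) of bearing_29_center between 0.013 and 0.019 m and angle between the z axis of each of bearing_29, bearing_39, bearing_49, bearing_60 and the z axis of end_stop, either way round below 0.1 rad and linear speed of each of bearing_29, bearing_39, bearing_49, bearing_60 below 0.02 m/s and horizontal distance between bearing_39_center and end_stop between 0.114 and 0.164 m and (horizontal distance between bearing_39_center and seat_a below 0.012 m or horizontal distance between bearing_39_center and seat_b below 0.012 m or horizontal distance between bearing_39_center and seat_c below 0.012 m or horizontal distance between bearing_39_center and seat_d below 0.012 m) and height (world z) of bearing_39_center between 0.0145 and 0.0205 m and horizontal distance between bearing_49_center and end_stop between 0.192 and 0.242 m and (horizontal distance between bearing_49_center and seat_a below 0.012 m or horizontal distance between bearing_49_center and seat_b below 0.012 m or horizontal distance between bearing_49_center and seat_c below 0.012 m or horizontal distance between bearing_49_center and seat_d below 0.012 m) and height (world z) of bearing_49_center between 0.016 and 0.022 m and horizontal distance between bearing_60_center and end_stop between 0.27 and 0.32 m and (horizontal distance between bearing_60_center and seat_a below 0.012 m or horizontal distance between bearing_60_center and seat_b below 0.012 m or horizontal distance between bearing_60_center and seat_c below 0.012 m or horizontal distance between bearing_60_center and seat_d below 0.012 m) and height (world z) of bearing_60_center between 0.0175 and 0.0235 m and distance of micrometer_center from where it was at the start of the episode below 0.015 m); the robot touches nothing.
It fails at once if the micrometer is moved by more than 15 mm (distance of micrometer_center from where it was at the start of the episode above 0.015 m).
It also fails if it takes over 106 s, if anything falls off the work surface, if the arm or the gripper's body presses on something with over 40 N, if the wrist force passes 120 N, or if a joint passes its speed limit or range.

## Working session

There is one attempt and no reset: what is moved stays moved. The work goes in short steps, Python scripts to look and compute and a shell command to move; the robot and the scene stay as the last step left them, time stands still between calls to the robot, and variables do not carry over. Pictures are saved under pics/ and viewed, and the job is handed in when it is done.

```bash
ls; mkdir -p pics; python3 - <<'E'
from bench import arm
import cv2
s=arm.read_state();print(s)
print(arm.grip_point_offset)
for n in ["scene","side","wrist"]:
    d=arm.get_image(n);cv2.imwrite(f"pics/{n}0.png",d["img"][:,:,::-1]);print(n,d["intrinsics"].tolist(),{k:d[k].tolist() for k in d if k in("R","t","T_tool_cam")})
E
```

```text
pics
{'clock': 0.0, 'joints': array([-9.12403920e-01,  3.85546799e-01,  6.58071983e-03, -5.09346722e-04,
       -1.19398381e+00, -2.58608776e-01]), 'joint_vel': array([ 1.76755952e-03, -7.38563747e-05,  2.13489271e-03, -1.16930337e-03,
       -4.70736087e-04, -2.92476101e-04]), 'joint_efforts': array([ 3.56147775e-04, -3.92288733e+01,  1.88400686e+01,  4.18607578e+00,
       -4.62995900e-03, -1.60790353e-05]), 'position': array([ 243.04862062, -575.15253034,  230.20828402]), 'ee_rot': array([ 5.52699434e-01,  8.33379937e-01,  5.69930436e-04, -9.43748398e-04]), 'contact_force': array([ 0.96339541, -0.05647607,  0.27367097]), 'wrist_torque': array([-0.02437056,  0.00855347,  0.0511012 ]), 'gripper_width': 85.58752727984334}
-18.700000000000003
scene [[405.4862312386037, 0.0, 272.59167199391976], [0.0, 405.4862312386037, 214.20489601779673], [0.0, 0.0, 1.0]] {'R': [[0.46958837185423896, -0.8826494210197671, -0.020414715103444756], [-0.5951296058395802, -0.29937246427238123, -0.7457860818550504], [0.6521560497860242, 0.3623618732827057, -0.6658726301016865]], 't': [-254.11040408003947, 373.04444960393437, 664.913930820178]}
side [[390.71217390899625, 0.0, 278.9865934168812], [0.0, 390.71217390899625, 215.26061281918726], [0.0, 0.0, 1.0]] {'R': [[-0.9995979182711748, 0.027568720017486077, 0.006630796673926756], [0.013415653035612566, 0.6658490724065721, -0.7459658390495746], [-0.024980433174017512, -0.7455769433478379, -0.6659511990427929]], 't': [560.5398610077925, 6.439686089158835, 1093.3530317301781]}
wrist [[325.19226210127806, 0.0, 275.7361245908126], [0.0, 325.19226210127806, 207.49777710790337], [0.0, 0.0, 1.0]] {'T_tool_cam': [[0.9999988051499014, 0.00132938383723032, 0.0007889470090547325, -1.0915206989717818], [-0.0015098949080637326, 0.9494049513584292, 0.31405088529323644, -80.1195403108278], [-0.0003315360257791739, -0.3140517012765769, 0.9494058241917163, -142.30478048293088], [0.0, 0.0, 0.0, 1.0]]}
```

View pics/scene0.png

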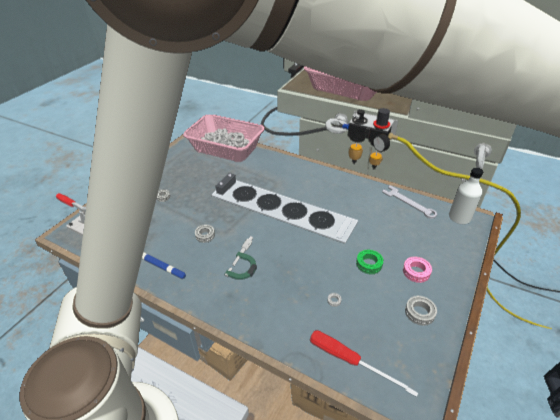

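View pics/side0.png

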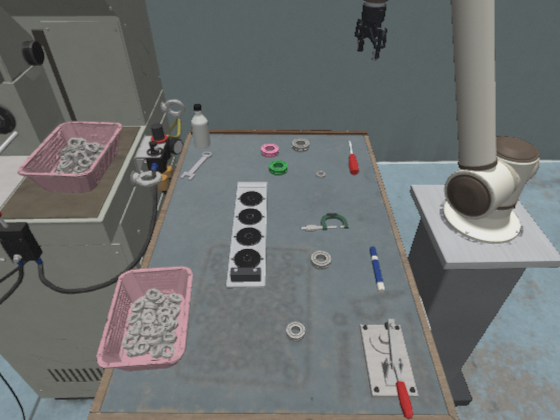

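View pics/wrist0.png

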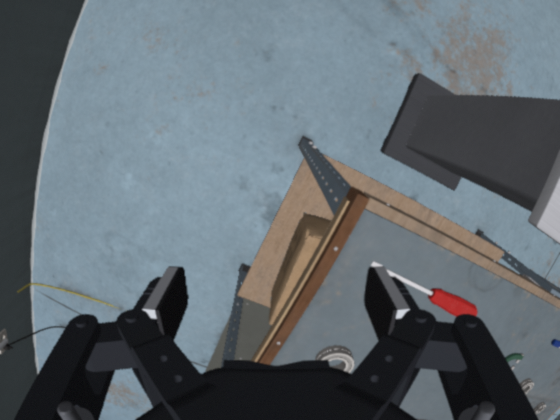

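Scene and side views show the whole layout. In the side view the bearings are at about (301,144), (321,174), (320,259) and (296,330). The seats run x≈250, y 198–258, with the stop at (246,273) (+y end). The micrometer is at (328,225). Next I measure them.

```bash
cat > h.py <<'E'
import numpy as np,cv2
from bench import arm
def ray(d,uv,z):
    K,R,t=d["intrinsics"],np.array(d["R"]),np.array(d["t"])
    v=R.T@np.linalg.solve(K,[uv[0],uv[1],1.]);c=-R.T@t
    return c+v*(z-c[2])/v[2]
def pix(d,X):
    p=d["intrinsics"]@(d["R"]@np.array(X)+d["t"]);return p[:2]/p[2]
def topmap(d,z,x0,x1,y0,y1,s=2.0):
    # rectified plane z: col = (y1-y)*s, row=(x1-x)*s
    P=np.float32([pix(d,(x,y,z)) for x,y in((x1,y1),(x1,y0),(x0,y0),(x0,y1))])
    W,H=int((y1-y0)*s),int((x1-x0)*s)
    M=cv2.getPerspectiveTransform(P,np.float32([[0,0],[W,0],[W,H],[0,H]]))
    return cv2.warpPerspective(d["img"],M,(W,H))
E
python3 - <<'E'
from h import *
S=arm.get_image("side");C=arm.get_image("scene")
for n,z,a,b in [("60",10,(301,144),(422,309)),("29",5,(321,174),(334,299)),("49",8,(320,259),None),("39",6.5,(296,330),None),("49?",8,(320,259),(204,233)),("39?",6.5,(296,330),(162,194)),
 ("s1",11,(251,198),(322,220)),("s2",11,(249,216),(294,211)),("s3",11,(249,236),(270,202)),("s4",11,(247,258),(244,193)),("mic",8,(328,225),(240,260))]:
    print(n,ray(S,a,z).round(), b and ray(C,b,z).round())
cv2.imwrite("pics/crop.png",cv2.resize(S["img"][125:350,220:400,::-1],None,fx=2.6,fy=2.6,interpolation=cv2.INTER_CUBIC))
E
```

```text
60 [ 474. -380.   10.] [ 479. -381.   10.]
29 [ 422. -208.    5.] [ 424. -210.    5.]
49 [464. 152.   8.] None
39 [535. 347.   6.] None
49? [464. 152.   8.] [461. 152.   8.]
39? [535. 347.   6.] [538. 350.   6.]
s1 [640. -85.  11.] [635. -94.  11.]
s2 [643.  -7.  11.] [634. -14.  11.]
s3 [641.  71.  11.] [639.  59.  11.]
s4 [644. 147.  11.] [640. 143.  11.]
mic [429.  30.   8.] [425.  24.   8.]
```

View pics/crop.png

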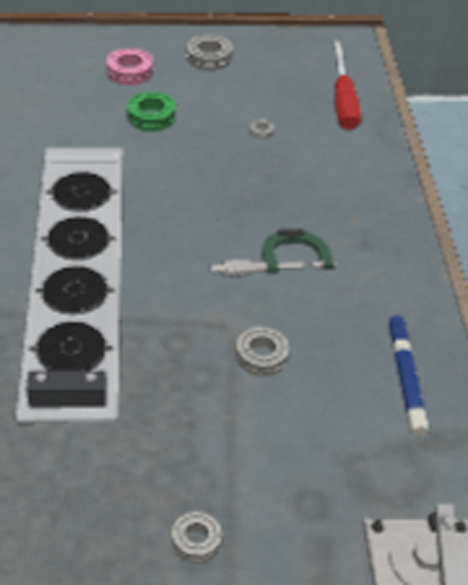

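```bash
python3 - <<'E'
from h import *
for cn in("side","scene"):
  d=arm.get_image(cn)
  for n,h,x,y,D in[("60",19,476,-380,60),("29",10,423,-209,29),("49",16,463,152,49),("39",13,537,348,39)]:
    w=50;m=topmap(d,h,x-w,x+w,y-w,y+w,4.)
    g=cv2.cvtColor(m,cv2.COLOR_RGB2GRAY);t,b=cv2.threshold(g,0,255,cv2.THRESH_OTSU)
    cs,_=cv2.findContours(b,cv2.RETR_EXTERNAL,cv2.CHAIN_APPROX_NONE);c=max(cs,key=cv2.contourArea)
    (u,v),r=cv2.minEnclosingCircle(c);bb=cv2.boundingRect(c)
    X=lambda u,v:(round(x+w-v/4,1),round(y+w-u/4,1))
    # bore: dark hole
    hs,hi=cv2.findContours(b,cv2.RETR_CCOMP,cv2.CHAIN_APPROX_NONE)
    hol=[c for c,i in zip(hs,hi[0]) if i[3]>=0]
    o=None
    if hol:
        c2=max(hol,key=cv2.contourArea);(a,e),ax,_=cv2.fitEllipse(c2) if len(c2)>5 else((0,0),0,0);o=X(a,e),ax
    print(cn,n,t,X(u,v),r/2,[q/4 for q in bb[2:]],"bore",o)
    cv2.imwrite(f"pics/{cn}_{n}.png",m[:,:,::-1])
  m=topmap(d,11,590,690,-190,210,2.)
  cv2.imwrite(f"pics/{cn}_strip.png",m[:,:,::-1])
  g=cv2.cvtColor(m,cv2.COLOR_RGB2GRAY);b=(g<65).astype(np.uint8)*255
  b=cv2.morphologyEx(b,cv2.MORPH_OPEN,np.ones((9,9)))
  cs,_=cv2.findContours(b,cv2.RETR_EXTERNAL,cv2.CHAIN_APPROX_NONE)
  for c in cs:
    if cv2.contourArea(c)>500:
      (u,v),ax,_=cv2.fitEllipse(c);print(cn,"seat",round(690-v/2,1),round(210-u/2,1),np.round(np.array(ax)/2,1))
import glob
a=[np.hstack([cv2.resize(cv2.imread(f"pics/{c}_{n}.png"),(200,200)) for n in("29","39","49","60")]) for c in("side","scene")]
a+=[cv2.imread(f"pics/{c}_strip.png") for c in("side","scene")]
cv2.imwrite("pics/all.png",cv2.resize(np.vstack(a),(800,600)) if 0 else cv2.resize(np.vstack(a),None,fx=.74,fy=.74))
E
```

```text
side 60 111.0 (476.1, -378.4) 138.9627227783203 [97.75, 100.0] bore ((477.2, -375.4), (110.48656463623047, 124.10276794433594))
side 29 129.0 (423.7, -207.6) 35.78036880493164 [36.0, 31.75] bore ((424.4, -207.1), (62.034393310546875, 73.35502624511719))
side 49 135.0 (463.4, 153.8) 51.38936233520508 [51.25, 50.0] bore ((463.5, 153.9), (95.96404266357422, 107.52693176269531))
side 39 138.0 (536.9, 349.2) 40.962127685546875 [39.75, 40.5] bore ((536.8, 349.5), (74.31178283691406, 77.19104766845703))
side seat 640.3 -85.7 [61.  61.5]
side seat 641.5 -7.7 [61.3 62. ]
side seat 642.9 69.9 [61.7 62.2]
side seat 643.8 148.0 [62.1 63.3]
side seat 647.8 204.5 [12.  96.9]
scene 60 157.0 (475.9, -378.5) 62.13660430908203 [60.75, 61.5] bore ((475.7, -378.6), (125.62566375732422, 135.1206817626953))
scene 29 159.0 (421.8, -210.8) 31.800207138061523 [29.5, 31.0] bore ((422.3, -211.3), (61.153263092041016, 68.56143188476562))
scene 49 154.0 (461.3, 150.9) 53.3552131652832 [50.5, 50.25] bore ((461.3, 150.7), (98.90430450439453, 102.6817398071289))
scene 39 122.0 (537.1, 345.5) 137.40570068359375 [94.75, 100.0] bore ((526.0, 319.3), (42.17005157470703, 109.33724975585938))
scene seat 637.7 -90.9 [55.5 58.3]
scene seat 639.2 -13.1 [52.9 57.5]
scene seat 640.1 64.4 [54.3 56.8]
scene seat 640.8 142.3 [53.6 57.3]
```

View pics/all.png

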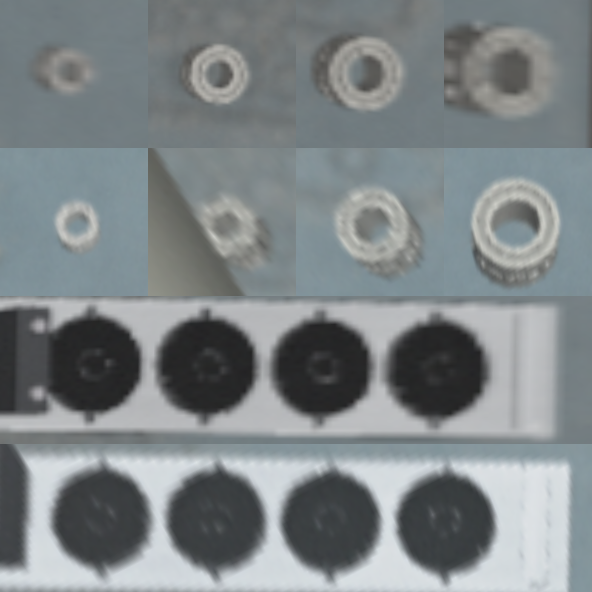

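```bash
python3 - <<'E'
from h import *
S=arm.get_image("side")
m=topmap(S,19,390,610,-480,-180,2.5)
cv2.imwrite("pics/top60.png",m[:,:,::-1])
for n,uv,z in[("pink",(270,149),19),("green",(278,166),19),("sd tip",(351,140),5),("sd handle end",(354,173),10),("rim",(300,133),10)]:print(n,ray(S,uv,z).round())
E
```

```text
pink [ 582. -335.   19.]
green [ 558. -235.   19.]
sd tip [ 293. -412.    5.]
sd handle end [ 319. -205.   10.]
rim [ 472. -455.   10.]
```

View pics/top60.png

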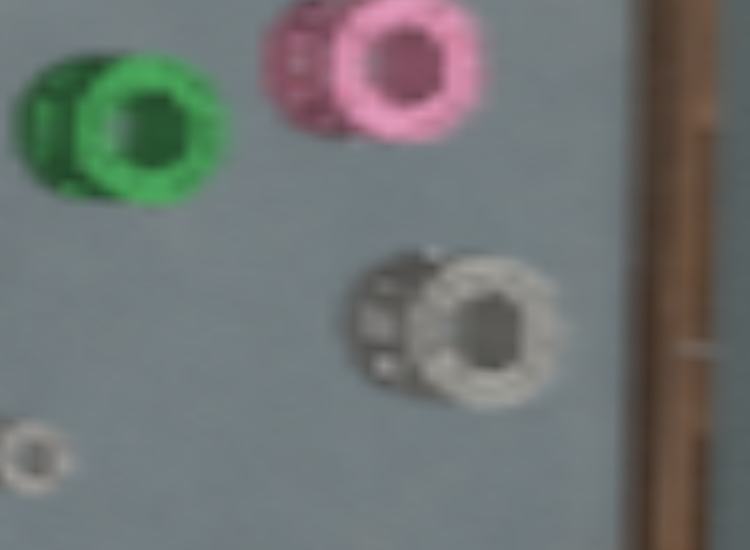

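```bash
python3 -m jog '[{"dx":11.3,"dy":36.4},{"dx":11.3,"dy":36.4},{"dx":11.3,"dy":36.4},{"dx":11.3,"dy":36.4},{"dx":11.3,"dy":36.4}]'
```

```text
$[0]: bad value
```

```bash
python3 -m jog '[{"hand":85,"dx":11.3,"dy":36.4,"dz":0,"rx":0,"ry":0,"rz":0}]'; python3 -m jog --help | head -20
```

```text
clock: 0.48
position: [269.5, -553.5, 230.9]
ee_rot: [0.555, 0.832, -0.001, -0.0]
contact_force: [0.4, -0.6, 0.2]
gripper_width: 85.0invalid input: not JSON, or not a number
```

```bash
python3 -m jog '[{"hand":85,"dx":11.3,"dy":36.4,"dz":0,"rx":0,"ry":0,"rz":0},{"hand":85,"dx":11.3,"dy":36.4,"dz":0,"rx":0,"ry":0,"rz":0},{"hand":85,"dx":11.3,"dy":36.4,"dz":0,"rx":0,"ry":0,"rz":0},{"hand":85,"dx":11.3,"dy":36.4,"dz":0,"rx":0,"ry":0,"rz":0},{"hand":85,"dx":11.3,"dy":36.4,"dz":0,"rx":0,"ry":0,"rz":0}]'
python3 -m jog '[{"hand":85,"dx":11,"dy":36,"dz":0,"rx":0,"ry":0,"rz":0},{"hand":85,"dx":0,"dy":0,"dz":20,"rx":0,"ry":0,"rz":-0.12},{"hand":85,"dx":0,"dy":0,"dz":20,"rx":0,"ry":0,"rz":-0.12},{"hand":85,"dx":0,"dy":0,"dz":20,"rx":0,"ry":0,"rz":-0.12},{"hand":85,"dx":0,"dy":0,"dz":20,"rx":0,"ry":0,"rz":-0.12}]'
python3 -m jog '[{"hand":85,"dx":0,"dy":0,"dz":20,"rx":0,"ry":0,"rz":-0.12},{"hand":85,"dx":0,"dy":0,"dz":0,"rx":0,"ry":0,"rz":-0.12},{"hand":85,"dx":0,"dy":0,"dz":0,"rx":0,"ry":0,"rz":-0.12},{"hand":85,"dx":0,"dy":0,"dz":0,"rx":0,"ry":0,"rz":-0.12},{"hand":85,"dx":0,"dy":0,"dz":0,"rx":0,"ry":0,"rz":-0.12}]'
```

```text
clock: 0.9
position: [419.2, -426.9, 231.6]
ee_rot: [0.553, 0.833, 0.0, 0.0]
contact_force: [-0.0, -0.1, -0.0]
gripper_width: 84.7
clock: 1.32
position: [447.4, -403.6, 150.7]
ee_rot: [0.335, 0.942, -0.0, 0.0]
contact_force: [-0.9, -0.2, -0.2]
gripper_width: 84.8
clock: 1.73
position: [447.0, -404.1, 131.1]
ee_rot: [0.042, 0.999, 0.0, -0.0]
contact_force: [-0.3, -0.5, -0.1]
gripper_width: 85.2
```

```bash
python3 -m jog '[{"hand":85,"dx":0,"dy":0,"dz":0,"rx":0,"ry":0,"rz":-0.084},{"hand":85,"dx":-29,"dy":26,"dz":0,"rx":0,"ry":0,"rz":0},{"hand":85,"dx":0,"dy":0,"dz":0,"rx":0,"ry":0,"rz":0},{"hand":85,"dx":0,"dy":0,"dz":0,"rx":0,"ry":0,"rz":0}]'
cat >> h.py <<'E'
from scipy.spatial.transform import Rotation as Ro
def wrist():
    s=arm.read_state();d=arm.get_image("wrist")
    T=np.eye(4);T[:3,:3]=Ro.from_quat(s["ee_rot"]).as_matrix();T[:3,3]=s["position"]
    d["T"]=T@d["T_tool_cam"];d["s"]=s;return d
def wray(d,uv,z):
    K=d["intrinsics"];x=(uv[0]-K[0,2])/K[0,0];y=(uv[1]-K[1,2])/K[1,1];r=np.hypot(x,y)+1e-9
    v=d["T"][:3,:3]@np.array([x/r*np.sin(r),y/r*np.sin(r),np.cos(r)]);c=d["T"][:3,3]
    return c+v*(z-c[2])/v[2]
def wpix(d,X):
    K=d["intrinsics"];p=d["T"][:3,:3].T@(np.array(X)-d["T"][:3,3]);rr=np.hypot(p[0],p[1]);th=np.arctan2(rr,p[2])
    return np.array([K[0,2]+K[0,0]*th*p[0]/rr,K[1,2]+K[1,1]*th*p[1]/rr])
def wtop(d,z,x0,x1,y0,y1,s):
    W,H=int((y1-y0)*s),int((x1-x0)*s)
    vs,us=np.mgrid[0:H,0:W];P=np.array([wpix(d,(x1-v/s,y1-u/s,z)) for v,u in zip(vs.ravel(),us.ravel())],np.float32).reshape(H,W,2)
    return cv2.remap(d["img"],P[...,0],P[...,1],cv2.INTER_LINEAR)
E
python3 - <<'E'
from h import *
d=wrist();print(d["s"]["position"],d["s"]["ee_rot"]);cv2.imwrite("pics/w1.png",d["img"][:,:,::-1])
print(wpix(d,(476,-378,19)))
cv2.imwrite("pics/w1top.png",wtop(d,19,420,530,-430,-320,4)[:,:,::-1])
E
```

```text
clock: 2.07
position: [477.3, -377.4, 131.3]
ee_rot: [0.002, 1.0, -0.0, 0.0]
contact_force: [0.1, -0.7, 0.4]
gripper_width: 85.2
[ 477.28393174 -377.42923639  131.32283596] [ 2.43396832e-03  9.99997021e-01 -5.72035258e-05  1.77437859e-04]
[278.29674599 203.55785098]
```

View pics/w1.png

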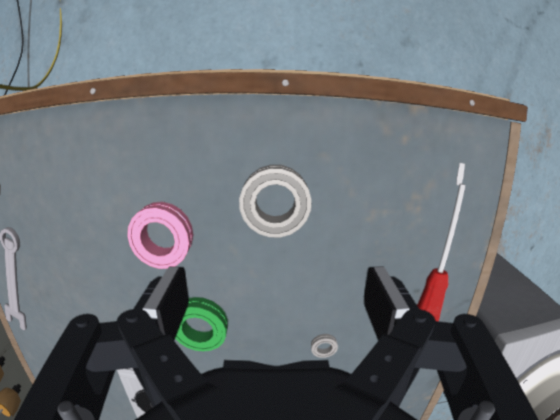

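View pics/w1top.png

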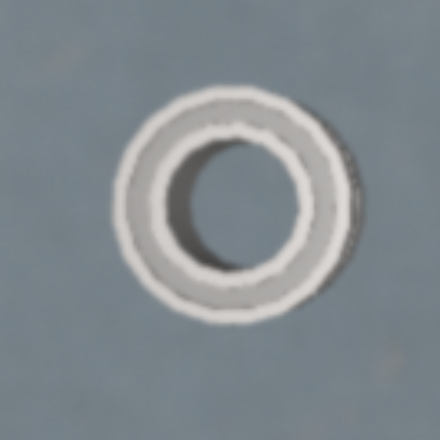

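The wrist view shows the 60 mm bearing at about (275,202), directly under the TCP. The green and pink rings are clear of the fingers. Next I check how far the tips swing.

```bash
cat > tips.py <<'E'
from h import *
d=wrist();K=d["intrinsics"];D=d["depth"];T=d["T_tool_cam"]
v,u=np.mgrid[0:420,0:560];x=(u-K[0,2])/K[0,0];y=(v-K[1,2])/K[1,1];r=np.hypot(x,y)+1e-9
p=np.stack([x/r*np.tan(r)*D,y/r*np.tan(r)*D,D],-1)
t=p@T[:3,:3].T+T[:3,3]
m=(D>0)&(np.abs(t[...,1])<14)&(np.abs(t[...,0])<70)&(t[...,2]<15)&(t[...,2]>-60)
print(d["s"]["gripper_width"],d["s"]["position"])
for sg in(-1,1):
    q=t[m&(sg*t[...,0]>0)];print(sg,len(q),"z max pct",np.percentile(q[:,2],[90,98,100]) if len(q) else 0, "x",np.percentile(q[:,0],[0,50,100]) if len(q) else 0)
E
python3 tips.py
python3 -m jog '[{"hand":60,"dx":0,"dy":0,"dz":15,"rx":0,"ry":0,"rz":0},{"hand":60,"dx":0,"dy":0,"dz":0,"rx":0,"ry":0,"rz":0},{"hand":60,"dx":0,"dy":0,"dz":0,"rx":0,"ry":0,"rz":0},{"hand":60,"dx":0,"dy":0,"dz":0,"rx":0,"ry":0,"rz":0},{"hand":60,"dx":0,"dy":0,"dz":0,"rx":0,"ry":0,"rz":0}]'
python3 tips.py
python3 -m jog '[{"hand":29,"dx":0,"dy":0,"dz":15,"rx":0,"ry":0,"rz":0},{"hand":29,"dx":0,"dy":0,"dz":0,"rx":0,"ry":0,"rz":0},{"hand":29,"dx":0,"dy":0,"dz":0,"rx":0,"ry":0,"rz":0},{"hand":29,"dx":0,"dy":0,"dz":0,"rx":0,"ry":0,"rz":0},{"hand":29,"dx":0,"dy":0,"dz":0,"rx":0,"ry":0,"rz":0}]'
python3 tips.py
```

```text
85.03987839882318 [ 476.53289327 -377.8385327   131.27331657]
-1 2856 z max pct [-21.10416879 -15.47171846 -12.79358752] x [-69.62043608 -44.41497211 -41.25205159]
1 2862 z max pct [-20.84077864 -15.53401397 -11.23542057] x [39.91804346 42.88354206 69.863688  ]
clock: 2.58
position: [476.2, -378.8, 117.0]
ee_rot: [0.004, 1.0, -0.0, 0.0]
contact_force: [0.0, 0.1, -0.5]
gripper_width: 59.9
59.92135328541798 [ 476.20181228 -378.75733289  116.96686263]
-1 4317 z max pct [-17.94134181  -9.5509253   -4.49458626] x [-63.35921597 -37.47410247 -27.60194528]
1 4352 z max pct [-18.11624402  -9.84750656  -3.72471903] x [26.22323523 35.95697109 62.19848535]
clock: 3.05
position: [476.5, -378.5, 102.1]
ee_rot: [0.003, 1.0, -0.0, 0.001]
contact_force: [-0.7, 0.4, -0.2]
gripper_width: 29.1
29.057733505086578 [ 476.52041957 -378.5399818   102.08538736]
-1 5257 z max pct [-18.37547318  -7.17084063   0.19437855] x [-51.33003876 -27.9134326  -14.86156316]
1 5221 z max pct [-18.44368527  -7.26439824  -0.18661683] x [13.41589322 26.45344918 50.03558199]
```

Tip setback is about 5 mm at a 60 mm opening and 0 to 1 mm at 29 mm. Descending on the 60.

```bash
python3 -m jog '[{"hand":80,"dx":-1,"dy":0.5,"dz":5,"rx":0,"ry":0,"rz":0},{"hand":80,"dx":0,"dy":0,"dz":8,"rx":0,"ry":0,"rz":0},{"hand":80,"dx":0,"dy":0,"dz":8,"rx":0,"ry":0,"rz":0},{"hand":80,"dx":0,"dy":0,"dz":8,"rx":0,"ry":0,"rz":0},{"hand":80,"dx":0,"dy":0,"dz":8,"rx":0,"ry":0,"rz":0}]'
python3 -m jog '[{"hand":80,"dx":0,"dy":0,"dz":18,"rx":0,"ry":0,"rz":0},{"hand":80,"dx":0,"dy":0,"dz":18,"rx":0,"ry":0,"rz":0},{"hand":80,"dx":0,"dy":0,"dz":18,"rx":0,"ry":0,"rz":0},{"hand":80,"dx":0,"dy":0,"dz":12,"rx":0,"ry":0,"rz":0},{"hand":80,"dx":0,"dy":0,"dz":0,"rx":0,"ry":0,"rz":0}]'
```

```text
clock: 3.52
position: [476.8, -377.6, 63.0]
ee_rot: [0.004, 1.0, 0.0, -0.001]
contact_force: [0.2, -0.1, 0.7]
gripper_width: 80.1
clock: 3.93
position: [475.0, -376.7, -5.2]
ee_rot: [0.004, 1.0, 0.002, -0.003]
contact_force: [-0.0, 0.4, 0.2]
gripper_width: 80.1
```

```bash
python3 -m jog '[{"hand":80,"dx":-1,"dy":0,"dz":-3,"rx":0,"ry":0,"rz":0},{"hand":80,"dx":0,"dy":0,"dz":0,"rx":0,"ry":0,"rz":0}]'
python3 -m jog '[{"hand":50,"dx":0,"dy":0,"dz":0,"rx":0,"ry":0,"rz":0},{"hand":50,"dx":0,"dy":0,"dz":0,"rx":0,"ry":0,"rz":0},{"hand":50,"dx":0,"dy":0,"dz":0,"rx":0,"ry":0,"rz":0},{"hand":50,"dx":0,"dy":0,"dz":0,"rx":0,"ry":0,"rz":0},{"hand":50,"dx":0,"dy":0,"dz":0,"rx":0,"ry":0,"rz":0}]'
```

```text
clock: 4.1
position: [479.3, -378.4, 2.5]
ee_rot: [0.003, 1.0, -0.001, 0.001]
contact_force: [0.6, -0.3, 0.8]
gripper_width: 79.9
clock: 4.52
position: [479.1, -378.3, 3.5]
ee_rot: [0.003, 1.0, -0.001, 0.001]
contact_force: [-1.1, 1.5, 6.4]
gripper_width: 57.2
```

```bash
python3 - <<'E'
from h import *
d=wrist();s=d["s"];print(s["position"],s["gripper_width"],s["contact_force"]);S=arm.get_image("side")
a=cv2.resize(S["img"][60:180,240:380],(560,480),interpolation=cv2.INTER_CUBIC)
cv2.imwrite("pics/g60.png",np.hstack([cv2.resize(d["img"][200:420,100:460],(400,250))[:, :, ::-1],cv2.resize(a,(300,250))[:,:,::-1]]))
E
```

```text
[ 479.06773249 -378.29259877    3.49715274] 57.20393600160592 [-1.09499705  1.48480847  6.35766608]
```

View pics/g60.png

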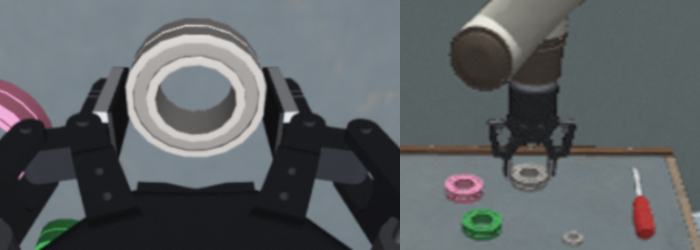

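The bearing sits between the pads; I lift it and check.

```bash
python3 -m jog '[{"hand":50,"dx":0,"dy":0,"dz":-5,"rx":0,"ry":0,"rz":0},{"hand":50,"dx":0,"dy":0,"dz":-15,"rx":0,"ry":0,"rz":0},{"hand":50,"dx":0,"dy":0,"dz":-20,"rx":0,"ry":0,"rz":0},{"hand":50,"dx":0,"dy":0,"dz":-20,"rx":0,"ry":0,"rz":0},{"hand":50,"dx":0,"dy":0,"dz":-20,"rx":0,"ry":0,"rz":0}]'
python3 - <<'E'
from h import *
d=wrist();cv2.imwrite("pics/g60b.png",d["img"][:,:,::-1])
E
```

```text
clock: 5.03
position: [477.7, -377.5, 82.3]
ee_rot: [0.004, 1.0, 0.0, -0.0]
contact_force: [0.2, 0.7, -0.8]
gripper_width: 57.2
```

View pics/g60b.png

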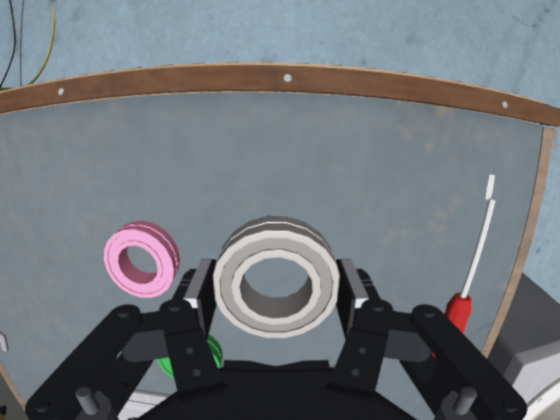

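```bash
python3 -m jog '[{"hand":50,"dx":-18,"dy":32.2,"dz":0,"rx":0,"ry":0,"rz":0},{"hand":50,"dx":-18,"dy":32.2,"dz":0,"rx":0,"ry":0,"rz":0},{"hand":50,"dx":-18,"dy":32.2,"dz":0,"rx":0,"ry":0,"rz":0},{"hand":50,"dx":-18,"dy":32.2,"dz":0,"rx":0,"ry":0,"rz":0},{"hand":50,"dx":-18,"dy":32.2,"dz":0,"rx":0,"ry":0,"rz":0}]'
python3 -m jog '[{"hand":50,"dx":-18,"dy":32.2,"dz":0,"rx":0,"ry":0,"rz":0},{"hand":50,"dx":-18,"dy":32.2,"dz":0,"rx":0,"ry":0,"rz":0},{"hand":50,"dx":-18,"dy":32.2,"dz":0,"rx":0,"ry":0,"rz":0},{"hand":50,"dx":-18,"dy":32.2,"dz":0,"rx":0,"ry":0,"rz":0},{"hand":50,"dx":0,"dy":0,"dz":0,"rx":0,"ry":0,"rz":0}]'
python3 - <<'E'
from h import *
d=wrist();print(d["s"]["position"]);cv2.imwrite("pics/p60.png",d["img"][:,:,::-1])
for y in(-88,-10):print(wpix(d,(639,y,11)))
m=wtop(d,11,580,700,-190,0,4);cv2.imwrite("pics/p60t.png",m[:,:,::-1])
E
```

```text
clock: 5.5
position: [569.5, -215.8, 81.4]
ee_rot: [0.004, 1.0, 0.0, 0.0]
contact_force: [-0.2, -0.1, -2.3]
gripper_width: 57.1
clock: 5.92
position: [645.7, -83.7, 81.4]
ee_rot: [0.0, 1.0, 0.0, 0.002]
contact_force: [0.6, -0.0, -1.7]
gripper_width: 57.2
[645.66460102 -83.67636144  81.42987994]
[286.81490865 216.58848442]
[285.32842629 308.35471389]
```

View pics/p60.png

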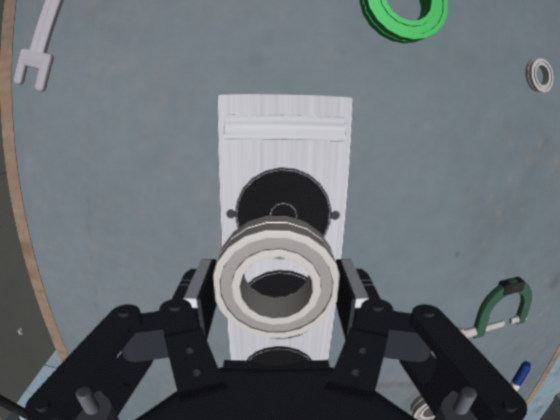

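View pics/p60t.png

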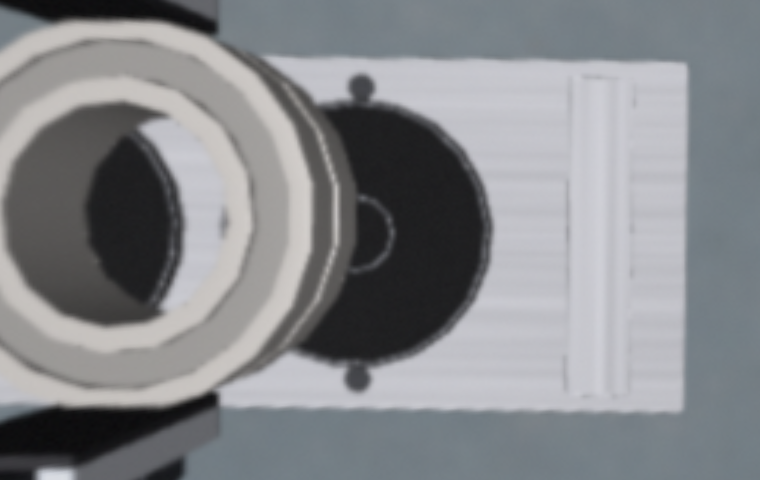

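The seat circle centre is about (641,-89), which agrees with the other views. I shift and lower.

```bash
python3 -m jog '[{"hand":50,"dx":5,"dy":-5,"dz":10,"rx":0,"ry":0,"rz":0},{"hand":50,"dx":0,"dy":0,"dz":16,"rx":0,"ry":0,"rz":0},{"hand":50,"dx":0,"dy":0,"dz":16,"rx":0,"ry":0,"rz":0},{"hand":50,"dx":0,"dy":0,"dz":12,"rx":0,"ry":0,"rz":0},{"hand":50,"dx":0,"dy":0,"dz":0,"rx":0,"ry":0,"rz":0}]'
```

```text
clock: 6.38
position: [634.3, -94.9, 24.2]
ee_rot: [0.004, 1.0, 0.0, -0.003]
contact_force: [-0.5, -0.4, -2.6]
gripper_width: 57.7
```

```bash
python3 -m jog '[{"hand":50,"dx":0,"dy":0,"dz":4,"rx":0,"ry":0,"rz":0},{"hand":50,"dx":0,"dy":0,"dz":4,"rx":0,"ry":0,"rz":0},{"hand":50,"dx":0,"dy":0,"dz":2,"rx":0,"ry":0,"rz":0},{"hand":50,"dx":0,"dy":0,"dz":0,"rx":0,"ry":0,"rz":0},{"hand":50,"dx":0,"dy":0,"dz":0,"rx":0,"ry":0,"rz":0}]'
```

```text
clock: 6.8
position: [637.4, -94.1, 17.8]
ee_rot: [0.003, 1.0, 0.0, 0.0]
contact_force: [0.3, -0.7, -1.1]
gripper_width: 56.9
```

```bash
cat > rd.py <<'E'
from h import *
a=[]
for i in range(5):
    s=arm.read_state();a.append(np.r_[s["position"],s["contact_force"],s["gripper_width"]]);arm.get_image("side")
print(np.round(a,1))
E
python3 rd.py
```

```text
[[ 6.374e+02 -9.410e+01  1.780e+01  3.000e-01 -7.000e-01 -1.100e+00
   5.690e+01]
 [ 6.375e+02 -9.410e+01  1.780e+01  2.000e-01  2.000e-01 -1.400e+00
   5.760e+01]
 [ 6.375e+02 -9.400e+01  1.780e+01 -0.000e+00  3.000e-01 -1.800e+00
   5.750e+01]
 [ 6.374e+02 -9.410e+01  1.780e+01 -5.000e-01 -1.000e-01 -1.500e+00
   5.740e+01]
 [ 6.373e+02 -9.410e+01  1.770e+01  6.000e-01  1.000e-01 -2.800e+00
   5.730e+01]]
```

```bash
python3 -m jog '[{"hand":50,"dx":-2.6,"dy":5.5,"dz":0,"rx":0,"ry":0,"rz":0},{"hand":50,"dx":0,"dy":0,"dz":0,"rx":0,"ry":0,"rz":0},{"hand":50,"dx":0,"dy":0,"dz":0,"rx":0,"ry":0,"rz":0}]'; python3 rd.py
python3 - <<'E'
from h import *
d=wrist();cv2.imwrite("pics/p60c.png",d["img"][:,:,::-1])
m=wtop(d,11,580,700,-190,0,4);cv2.imwrite("pics/p60ct.png",m[:,:,::-1])
E
```

```text
clock: 7.3
position: [640.1, -88.2, 17.4]
ee_rot: [0.003, 1.0, 0.0, 0.0]
contact_force: [0.7, -0.3, -1.0]
gripper_width: 57.2
[[ 6.401e+02 -8.820e+01  1.740e+01  7.000e-01 -3.000e-01 -1.000e+00
   5.720e+01]
 [ 6.399e+02 -8.830e+01  1.730e+01  0.000e+00 -1.000e-01 -1.700e+00
   5.750e+01]
 [ 6.398e+02 -8.840e+01  1.730e+01 -4.000e-01 -0.000e+00 -1.800e+00
   5.710e+01]
 [ 6.397e+02 -8.860e+01  1.730e+01  3.000e-01  4.000e-01 -1.700e+00
   5.750e+01]
 [ 6.397e+02 -8.860e+01  1.720e+01  2.000e-01  2.000e-01 -1.400e+00
   5.780e+01]]
```

View pics/p60ct.png

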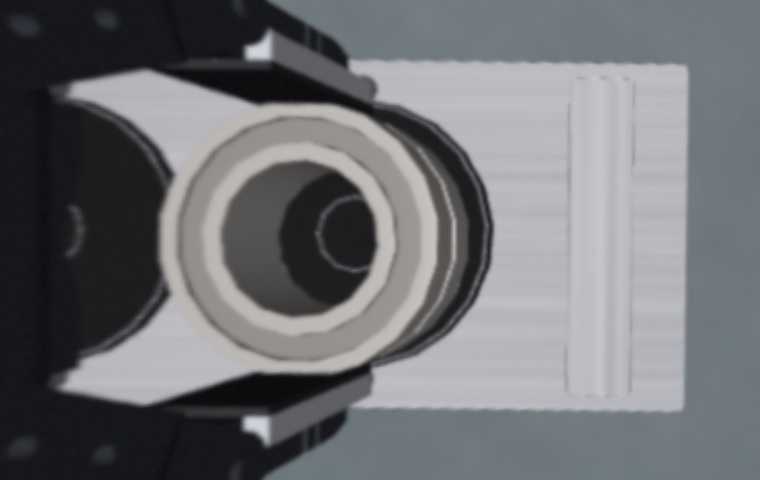

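Concentric with the seat to within about 2 mm. I lower to contact and release.

```bash
python3 -m jog '[{"hand":50,"dx":0,"dy":0,"dz":2,"rx":0,"ry":0,"rz":0},{"hand":50,"dx":0,"dy":0,"dz":1.5,"rx":0,"ry":0,"rz":0},{"hand":50,"dx":0,"dy":0,"dz":0,"rx":0,"ry":0,"rz":0},{"hand":50,"dx":0,"dy":0,"dz":0,"rx":0,"ry":0,"rz":0}]'
```

```text
clock: 7.93
position: [639.9, -88.7, 14.6]
ee_rot: [0.003, 1.0, -0.0, 0.0]
contact_force: [-1.4, 0.5, 4.4]
gripper_width: 57.6
```

```bash
python3 -m jog '[{"hand":78,"dx":0,"dy":0,"dz":0,"rx":0,"ry":0,"rz":0},{"hand":78,"dx":0,"dy":0,"dz":0,"rx":0,"ry":0,"rz":0},{"hand":78,"dx":0,"dy":0,"dz":0,"rx":0,"ry":0,"rz":0},{"hand":78,"dx":0,"dy":0,"dz":0,"rx":0,"ry":0,"rz":0},{"hand":78,"dx":0,"dy":0,"dz":0,"rx":0,"ry":0,"rz":0}]'
python3 -m jog '[{"hand":78,"dx":0,"dy":0,"dz":-20,"rx":0,"ry":0,"rz":0},{"hand":78,"dx":0,"dy":0,"dz":-30,"rx":0,"ry":0,"rz":0},{"hand":78,"dx":0,"dy":0,"dz":-30,"rx":0,"ry":0,"rz":0},{"hand":78,"dx":0,"dy":0,"dz":-20,"rx":0,"ry":0,"rz":0},{"hand":78,"dx":0,"dy":0,"dz":0,"rx":0,"ry":0,"rz":0}]'
python3 - <<'E'
from h import *
d=wrist();print(d["s"]["position"]);cv2.imwrite("pics/p60d.png",d["img"][:,:,::-1])
m=wtop(d,30,580,700,-190,0,4);cv2.imwrite("pics/p60dt.png",m[:,:,::-1])
E
```

```text
clock: 8.35
position: [639.8, -88.6, 13.6]
ee_rot: [0.003, 1.0, -0.0, -0.0]
contact_force: [0.7, 0.9, -0.4]
gripper_width: 78.2
clock: 8.77
position: [643.1, -88.7, 119.6]
ee_rot: [0.003, 1.0, -0.0, 0.005]
contact_force: [0.4, 0.0, 0.4]
gripper_width: 77.7
[643.10211387 -88.72461999 119.64293133]
```

View pics/p60d.png

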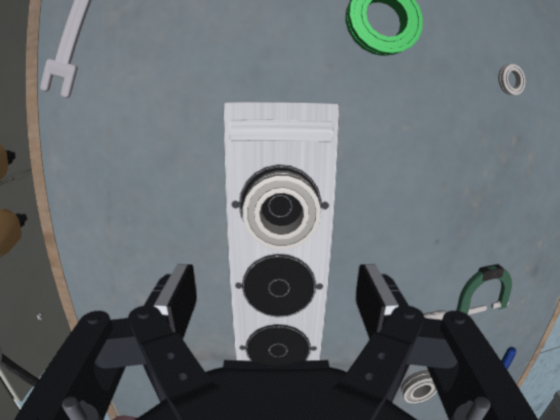

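View pics/p60dt.png

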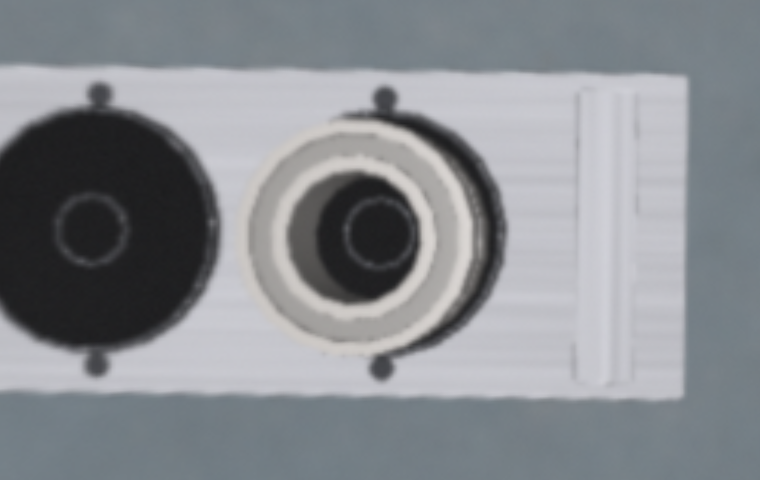

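The 60 mm bearing lies at about (641,-89), concentric with its seat. Next the 49.

```bash
python3 -m jog '[{"hand":66,"dx":22.2,"dy":30.1,"dz":0,"rx":0,"ry":0,"rz":0},{"hand":66,"dx":22.2,"dy":30.1,"dz":0,"rx":0,"ry":0,"rz":0},{"hand":66,"dx":22.2,"dy":30.1,"dz":0,"rx":0,"ry":0,"rz":0},{"hand":66,"dx":22.2,"dy":30.1,"dz":0,"rx":0,"ry":0,"rz":0},{"hand":66,"dx":22.2,"dy":30.1,"dz":0,"rx":0,"ry":0,"rz":0}]'
python3 -m jog '[{"hand":66,"dx":22.2,"dy":30.1,"dz":0,"rx":0,"ry":0,"rz":0},{"hand":66,"dx":22.2,"dy":30.1,"dz":0,"rx":0,"ry":0,"rz":0},{"hand":66,"dx":22.2,"dy":30.1,"dz":0,"rx":0,"ry":0,"rz":0},{"hand":66,"dx":0,"dy":0,"dz":0,"rx":0,"ry":0,"rz":0},{"hand":66,"dx":0,"dy":0,"dz":0,"rx":0,"ry":0,"rz":0}]'
cat > look.py <<'E'
from h import *
import sys
n,z,x,y,w=sys.argv[1],*map(float,sys.argv[2:6])
a0=[arm.read_state()["position"]]
for _ in range(3): arm.get_image("side");a0.append(arm.read_state()["position"])
print(np.round(a0,1))
d=wrist();print(d["s"]["position"].round(1),d["s"]["ee_rot"].round(4),d["s"]["gripper_width"])
m=wtop(d,z,x-w,x+w,y-w,y+w,400/(2*w))
for i in range(0,400,50): cv2.putText(m,str(int(round(y+w-i*2*w/400))),(i,10),0,.35,(255,0,0));cv2.putText(m,str(int(round(x+w-i*2*w/400))),(0,i+10),0,.35,(255,0,0))
cv2.line(m,(200,0),(200,400),(255,0,0));cv2.line(m,(0,200),(400,200),(255,0,0))
cv2.imwrite(f"pics/{n}.png",np.hstack([cv2.resize(d["img"],(400,300)),m[50:350]])[:,:,::-1])
E
python3 look.py a49 16 462.3 152 50
```

```text
clock: 9.23
position: [527.8, 63.4, 112.5]
ee_rot: [0.004, 1.0, -0.0, -0.001]
contact_force: [0.3, 1.3, 0.3]
gripper_width: 66.0
clock: 9.65
position: [462.4, 154.6, 113.1]
ee_rot: [0.002, 1.0, -0.0, -0.001]
contact_force: [-0.4, -0.3, 0.4]
gripper_width: 66.2
[[462.4 154.6 113.1]
 [463.1 153.8 113.1]
 [463.6 153.2 113.2]
 [463.9 152.8 113.2]]
[463.9 152.8 113.2] [ 4.e-03  1.e+00 -3.e-04 -5.e-04] 66.01025290190577
```

View pics/a49.png

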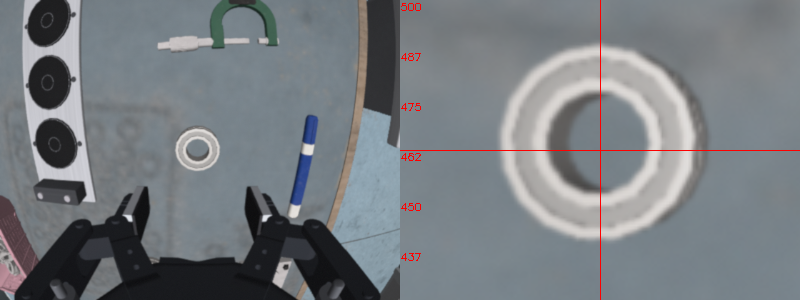

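```bash
python3 -m jog '[{"hand":66,"dx":0,"dy":0,"dz":30,"rx":0,"ry":0,"rz":0},{"hand":66,"dx":0,"dy":0,"dz":30,"rx":0,"ry":0,"rz":0},{"hand":66,"dx":0,"dy":0,"dz":25,"rx":0,"ry":0,"rz":0},{"hand":66,"dx":0,"dy":0,"dz":12,"rx":0,"ry":0,"rz":0},{"hand":66,"dx":0,"dy":0,"dz":6,"rx":0,"ry":0,"rz":0}]'
python3 -m jog '[{"hand":66,"dx":0,"dy":0,"dz":4,"rx":0,"ry":0,"rz":0},{"hand":66,"dx":0,"dy":0,"dz":3,"rx":0,"ry":0,"rz":0},{"hand":66,"dx":0,"dy":0,"dz":0,"rx":0,"ry":0,"rz":0},{"hand":66,"dx":0,"dy":0,"dz":0,"rx":0,"ry":0,"rz":0}]'
```

```text
clock: 10.27
position: [463.2, 151.4, 8.4]
ee_rot: [0.005, 1.0, -0.001, -0.002]
contact_force: [0.3, 0.7, -0.4]
gripper_width: 65.6
clock: 10.6
position: [464.5, 153.6, 4.5]
ee_rot: [0.004, 1.0, 0.0, 0.001]
contact_force: [-0.5, -0.0, 0.2]
gripper_width: 66.2
```

```bash
python3 -m jog '[{"hand":40,"dx":0,"dy":-1,"dz":2,"rx":0,"ry":0,"rz":0},{"hand":40,"dx":0,"dy":0,"dz":0,"rx":0,"ry":0,"rz":0},{"hand":40,"dx":0,"dy":0,"dz":0,"rx":0,"ry":0,"rz":0},{"hand":40,"dx":0,"dy":0,"dz":0,"rx":0,"ry":0,"rz":0},{"hand":40,"dx":0,"dy":0,"dz":0,"rx":0,"ry":0,"rz":0}]'
```

```text
clock: 11.02
position: [464.3, 152.6, 3.0]
ee_rot: [0.003, 1.0, 0.0, 0.001]
contact_force: [-1.5, -0.6, 6.1]
gripper_width: 46.4
```

```bash
python3 -m jog '[{"hand":40,"dx":0,"dy":0,"dz":-5,"rx":0,"ry":0,"rz":0},{"hand":40,"dx":0,"dy":0,"dz":-15,"rx":0,"ry":0,"rz":0},{"hand":40,"dx":0,"dy":0,"dz":-20,"rx":0,"ry":0,"rz":0},{"hand":40,"dx":0,"dy":0,"dz":-20,"rx":0,"ry":0,"rz":0},{"hand":40,"dx":0,"dy":0,"dz":-20,"rx":0,"ry":0,"rz":0}]'
python3 -m jog '[{"hand":40,"dx":-25.3,"dy":-23.3,"dz":0,"rx":0,"ry":0,"rz":0},{"hand":40,"dx":-25.3,"dy":-23.3,"dz":0,"rx":0,"ry":0,"rz":0},{"hand":40,"dx":-25.3,"dy":-23.3,"dz":0,"rx":0,"ry":0,"rz":0},{"hand":40,"dx":-25.3,"dy":-23.3,"dz":0,"rx":0,"ry":0,"rz":0},{"hand":40,"dx":-25.3,"dy":-23.3,"dz":0,"rx":0,"ry":0,"rz":0}]'
python3 -m jog '[{"hand":40,"dx":-25.3,"dy":-23.3,"dz":0,"rx":0,"ry":0,"rz":0},{"hand":40,"dx":-25.3,"dy":-23.3,"dz":0,"rx":0,"ry":0,"rz":0},{"hand":40,"dx":0,"dy":0,"dz":0,"rx":0,"ry":0,"rz":0},{"hand":40,"dx":0,"dy":0,"dz":0,"rx":0,"ry":0,"rz":0}]'
python3 look.py b49 11 641 -10.6 60
```

```text
clock: 11.43
position: [463.4, 152.2, 82.9]
ee_rot: [0.003, 1.0, -0.0, -0.0]
contact_force: [-0.7, 0.7, -1.9]
gripper_width: 46.6
clock: 11.85
position: [590.2, 33.9, 82.2]
ee_rot: [0.003, 1.0, 0.0, -0.0]
contact_force: [0.5, -0.1, -2.3]
gripper_width: 46.4
clock: 12.18
position: [640.1, -13.4, 81.1]
ee_rot: [0.005, 1.0, 0.0, -0.0]
contact_force: [0.2, -0.7, -1.6]
gripper_width: 46.4
[[640.1 -13.4  81.1]
 [639.2 -12.5  81.2]
 [638.8 -11.8  81.4]
 [638.8 -11.4  81.7]]
[638.8 -11.4  81.7] [ 3.3e-03  1.0e+00  1.0e-04 -6.0e-04] 46.22107260579638
```

View pics/b49.png

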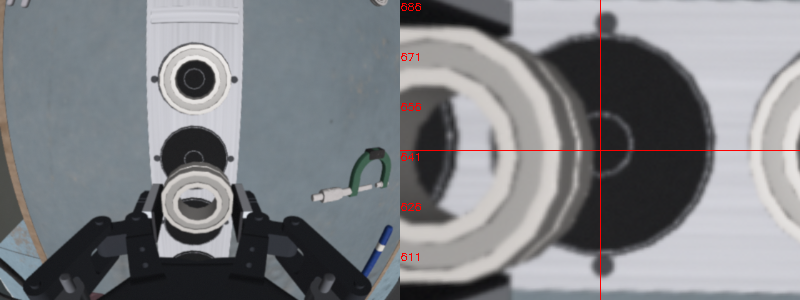

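```bash
python3 -m jog '[{"hand":40,"dx":-2.8,"dy":0,"dz":15,"rx":0,"ry":0,"rz":0},{"hand":40,"dx":0,"dy":0,"dz":20,"rx":0,"ry":0,"rz":0},{"hand":40,"dx":0,"dy":0,"dz":15,"rx":0,"ry":0,"rz":0},{"hand":40,"dx":0,"dy":0,"dz":8,"rx":0,"ry":0,"rz":0},{"hand":40,"dx":0,"dy":0,"dz":4,"rx":0,"ry":0,"rz":0}]'
python3 -m jog '[{"hand":40,"dx":0,"dy":0,"dz":2,"rx":0,"ry":0,"rz":0},{"hand":40,"dx":0,"dy":0,"dz":0,"rx":0,"ry":0,"rz":0},{"hand":40,"dx":0,"dy":0,"dz":0,"rx":0,"ry":0,"rz":0}]'
python3 look.py c49 11 641 -10.6 60
```

```text
clock: 12.8
position: [641.4, -11.2, 18.7]
ee_rot: [0.003, 1.0, -0.0, -0.001]
contact_force: [-0.1, -0.6, -1.6]
gripper_width: 46.2
clock: 13.05
position: [643.2, -11.6, 18.8]
ee_rot: [0.003, 1.0, 0.0, 0.001]
contact_force: [-0.3, 0.2, -0.5]
gripper_width: 46.3
[[643.2 -11.6  18.8]
 [643.3 -11.7  18.9]
 [643.2 -11.8  18.9]
 [643.1 -11.8  18.7]]
[643.1 -11.8  18.7] [3.5e-03 1.0e+00 2.0e-04 8.0e-04] 46.07706810077124
```

View pics/c49.png

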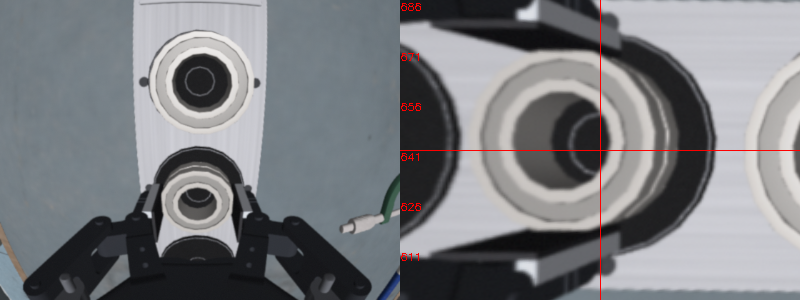

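```bash
python3 -m jog '[{"hand":40,"dx":0.8,"dy":0,"dz":2,"rx":0,"ry":0,"rz":0},{"hand":40,"dx":0,"dy":0,"dz":1.5,"rx":0,"ry":0,"rz":0},{"hand":40,"dx":0,"dy":0,"dz":1,"rx":0,"ry":0,"rz":0},{"hand":40,"dx":0,"dy":0,"dz":0,"rx":0,"ry":0,"rz":0},{"hand":40,"dx":0,"dy":0,"dz":0,"rx":0,"ry":0,"rz":0}]'
```

```text
clock: 13.67
position: [641.7, -12.0, 14.1]
ee_rot: [0.003, 1.0, -0.0, 0.0]
contact_force: [-2.8, 0.6, 5.5]
gripper_width: 46.0
```

```bash
python3 -m jog '[{"hand":66,"dx":0,"dy":0,"dz":0,"rx":0,"ry":0,"rz":0},{"hand":66,"dx":0,"dy":0,"dz":0,"rx":0,"ry":0,"rz":0},{"hand":66,"dx":0,"dy":0,"dz":0,"rx":0,"ry":0,"rz":0},{"hand":66,"dx":0,"dy":0,"dz":0,"rx":0,"ry":0,"rz":0},{"hand":66,"dx":0,"dy":0,"dz":0,"rx":0,"ry":0,"rz":0}]'
python3 -m jog '[{"hand":66,"dx":0,"dy":0,"dz":-15,"rx":0,"ry":0,"rz":0},{"hand":66,"dx":0,"dy":0,"dz":-30,"rx":0,"ry":0,"rz":0},{"hand":66,"dx":0,"dy":0,"dz":-30,"rx":0,"ry":0,"rz":0},{"hand":66,"dx":0,"dy":0,"dz":-25,"rx":0,"ry":0,"rz":0},{"hand":66,"dx":0,"dy":0,"dz":0,"rx":0,"ry":0,"rz":0}]'
python3 look.py d49 27 641 -10.6 60
```

```text
clock: 14.08
position: [641.8, -11.9, 13.1]
ee_rot: [0.004, 1.0, -0.0, -0.0]
contact_force: [-0.5, -0.7, -0.0]
gripper_width: 66.3
clock: 14.5
position: [645.6, -11.6, 119.8]
ee_rot: [0.003, 1.0, 0.0, 0.006]
contact_force: [1.3, 0.1, 0.3]
gripper_width: 66.3
[[645.6 -11.6 119.8]
 [643.9 -11.6 116.9]
 [642.3 -11.7 114.6]
 [641.4 -11.9 113. ]]
[641.4 -11.9 113. ] [ 3.7e-03  1.0e+00  2.0e-04 -2.0e-04] 65.90904511127445
```

View pics/d49.png

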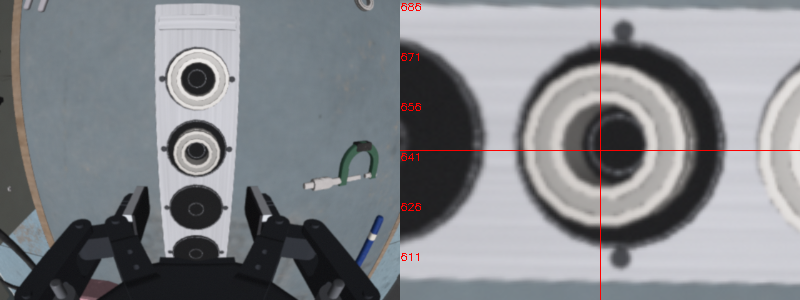

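```bash
python3 -m jog '[{"hand":57,"dx":10.5,"dy":36,"dz":0,"rx":0,"ry":0,"rz":0},{"hand":57,"dx":10.5,"dy":36,"dz":0,"rx":0,"ry":0,"rz":0},{"hand":57,"dx":10.5,"dy":36,"dz":0,"rx":0,"ry":0,"rz":0},{"hand":57,"dx":10.5,"dy":36,"dz":0,"rx":0,"ry":0,"rz":0},{"hand":57,"dx":10.5,"dy":36,"dz":0,"rx":0,"ry":0,"rz":0}]'
python3 -m jog '[{"hand":57,"dx":10.5,"dy":36,"dz":0,"rx":0,"ry":0,"rz":0},{"hand":57,"dx":10.5,"dy":36,"dz":0,"rx":0,"ry":0,"rz":0},{"hand":57,"dx":10.5,"dy":36,"dz":0,"rx":0,"ry":0,"rz":0},{"hand":57,"dx":10.5,"dy":36,"dz":0,"rx":0,"ry":0,"rz":0},{"hand":57,"dx":10.5,"dy":36,"dz":0,"rx":0,"ry":0,"rz":0}]'
python3 -m jog '[{"hand":57,"dx":0,"dy":0,"dz":0,"rx":0,"ry":0,"rz":0},{"hand":57,"dx":0,"dy":0,"dz":0,"rx":0,"ry":0,"rz":0}]'
python3 look.py a39 13 537 348 50
```

```text
clock: 15.12
position: [589.0, 169.4, 111.4]
ee_rot: [0.004, 1.0, -0.001, -0.002]
contact_force: [0.1, -0.3, -0.1]
gripper_width: 57.0
clock: 15.53
position: [537.8, 349.8, 111.4]
ee_rot: [0.003, 1.0, -0.001, -0.001]
contact_force: [0.2, 0.4, 0.4]
gripper_width: 57.1
clock: 15.7
position: [537.8, 350.2, 111.2]
ee_rot: [0.002, 1.0, -0.001, -0.001]
contact_force: [-0.1, -0.5, 0.6]
gripper_width: 56.8
[[537.8 350.2 111.2]
 [538.2 348.8 111.4]
 [538.7 348.  111.8]
 [539.1 347.5 112.1]]
[539.1 347.5 112.1] [ 4.e-03  1.e+00 -9.e-04 -9.e-04] 56.819226645651554
```

View pics/a39.png

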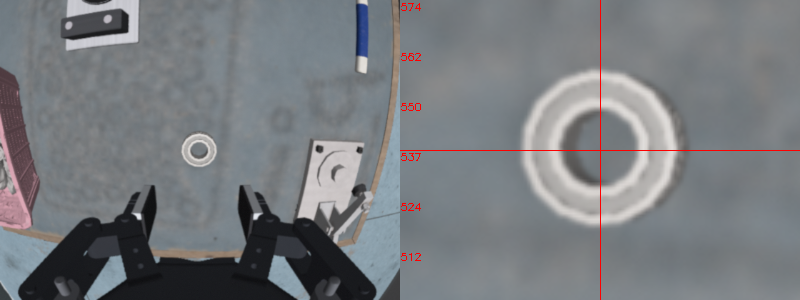

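```bash
python3 -m jog '[{"hand":57,"dx":1,"dy":0.5,"dz":30,"rx":0,"ry":0,"rz":0},{"hand":57,"dx":0,"dy":0,"dz":30,"rx":0,"ry":0,"rz":0},{"hand":57,"dx":0,"dy":0,"dz":25,"rx":0,"ry":0,"rz":0},{"hand":57,"dx":0,"dy":0,"dz":12,"rx":0,"ry":0,"rz":0},{"hand":57,"dx":0,"dy":0,"dz":6,"rx":0,"ry":0,"rz":0}]'
python3 -m jog '[{"hand":57,"dx":0,"dy":0,"dz":4,"rx":0,"ry":0,"rz":0},{"hand":57,"dx":0,"dy":0,"dz":2,"rx":0,"ry":0,"rz":0},{"hand":57,"dx":0,"dy":0,"dz":0,"rx":0,"ry":0,"rz":0},{"hand":57,"dx":0,"dy":0,"dz":0,"rx":0,"ry":0,"rz":0},{"hand":57,"dx":0,"dy":0,"dz":0,"rx":0,"ry":0,"rz":0}]'
```

```text
clock: 16.32
position: [537.9, 347.2, 8.0]
ee_rot: [0.004, 1.0, -0.002, -0.001]
contact_force: [0.8, 1.2, 1.2]
gripper_width: 57.0
clock: 16.73
position: [538.9, 349.9, 5.6]
ee_rot: [0.003, 1.0, 0.001, 0.001]
contact_force: [0.2, 0.0, -0.9]
gripper_width: 57.1
```

```bash
python3 -m jog '[{"hand":30,"dx":1,"dy":-1.5,"dz":2.5,"rx":0,"ry":0,"rz":0},{"hand":30,"dx":0,"dy":0,"dz":0,"rx":0,"ry":0,"rz":0},{"hand":30,"dx":0,"dy":0,"dz":0,"rx":0,"ry":0,"rz":0},{"hand":30,"dx":0,"dy":0,"dz":0,"rx":0,"ry":0,"rz":0},{"hand":30,"dx":0,"dy":0,"dz":0,"rx":0,"ry":0,"rz":0}]'
```

```text
clock: 17.15
position: [537.5, 348.1, 2.6]
ee_rot: [0.003, 1.0, 0.0, 0.0]
contact_force: [-1.1, -1.1, 5.3]
gripper_width: 35.1
```

```bash
python3 -m jog '[{"hand":30,"dx":0,"dy":0,"dz":-5,"rx":0,"ry":0,"rz":0},{"hand":30,"dx":0,"dy":0,"dz":-15,"rx":0,"ry":0,"rz":0},{"hand":30,"dx":0,"dy":0,"dz":-20,"rx":0,"ry":0,"rz":0},{"hand":30,"dx":0,"dy":0,"dz":-20,"rx":0,"ry":0,"rz":0},{"hand":30,"dx":0,"dy":0,"dz":-20,"rx":0,"ry":0,"rz":0}]'
python3 -m jog '[{"hand":30,"dx":-13.1,"dy":-35.1,"dz":0,"rx":0,"ry":0,"rz":0},{"hand":30,"dx":-13.1,"dy":-35.1,"dz":0,"rx":0,"ry":0,"rz":0},{"hand":30,"dx":-13.1,"dy":-35.1,"dz":0,"rx":0,"ry":0,"rz":0},{"hand":30,"dx":-13.1,"dy":-35.1,"dz":0,"rx":0,"ry":0,"rz":0},{"hand":30,"dx":-13.1,"dy":-35.1,"dz":0,"rx":0,"ry":0,"rz":0}]'
python3 -m jog '[{"hand":30,"dx":-13.1,"dy":-35.1,"dz":0,"rx":0,"ry":0,"rz":0},{"hand":30,"dx":-13.1,"dy":-35.1,"dz":0,"rx":0,"ry":0,"rz":0},{"hand":30,"dx":-13.1,"dy":-35.1,"dz":0,"rx":0,"ry":0,"rz":0},{"hand":30,"dx":0,"dy":0,"dz":0,"rx":0,"ry":0,"rz":0},{"hand":30,"dx":0,"dy":0,"dz":0,"rx":0,"ry":0,"rz":0}]'
python3 look.py b39 11 642 67 60
```

```text
clock: 17.57
position: [536.9, 347.5, 81.9]
ee_rot: [0.004, 1.0, -0.0, -0.001]
contact_force: [0.2, 0.0, -1.2]
gripper_width: 35.9
clock: 17.98
position: [601.5, 170.3, 81.5]
ee_rot: [0.003, 1.0, -0.0, -0.0]
contact_force: [1.5, 0.4, -1.5]
gripper_width: 35.3
clock: 18.4
position: [640.2, 63.9, 81.0]
ee_rot: [0.006, 1.0, -0.0, -0.001]
contact_force: [-0.2, -0.6, -0.4]
gripper_width: 35.3
[[640.2  63.9  81. ]
 [639.9  65.4  81.2]
 [639.8  66.3  81.3]
 [639.7  67.   81.5]]
[639.7  67.   81.5] [ 3.1e-03  1.0e+00  0.0e+00 -3.0e-04] 35.62021519664767
```

View pics/b39.png

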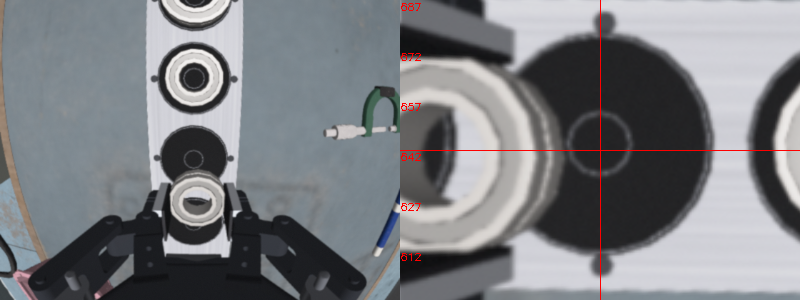

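```bash
python3 -m jog '[{"hand":30,"dx":-3.5,"dy":0,"dz":15,"rx":0,"ry":0,"rz":0},{"hand":30,"dx":0,"dy":0,"dz":20,"rx":0,"ry":0,"rz":0},{"hand":30,"dx":0,"dy":0,"dz":15,"rx":0,"ry":0,"rz":0},{"hand":30,"dx":0,"dy":0,"dz":8,"rx":0,"ry":0,"rz":0},{"hand":30,"dx":0,"dy":0,"dz":4,"rx":0,"ry":0,"rz":0}]'
python3 -m jog '[{"hand":30,"dx":0,"dy":0,"dz":2,"rx":0,"ry":0,"rz":0},{"hand":30,"dx":0,"dy":0,"dz":0,"rx":0,"ry":0,"rz":0},{"hand":30,"dx":0,"dy":0,"dz":0,"rx":0,"ry":0,"rz":0}]'
python3 look.py c39 11 642 67 60
```

```text
clock: 19.02
position: [642.6, 67.2, 18.4]
ee_rot: [0.003, 1.0, -0.0, -0.001]
contact_force: [-0.6, 0.0, 0.0]
gripper_width: 35.5
clock: 19.27
position: [644.3, 66.7, 18.7]
ee_rot: [0.003, 1.0, 0.0, 0.001]
contact_force: [-0.1, -0.5, -1.0]
gripper_width: 35.6
[[644.3  66.7  18.7]
 [644.3  66.6  18.9]
 [644.3  66.5  18.9]
 [644.2  66.4  18.8]]
[644.2  66.4  18.8] [3.5e-03 1.0e+00 3.0e-04 8.0e-04] 35.32817628138139
```

View pics/c39.png

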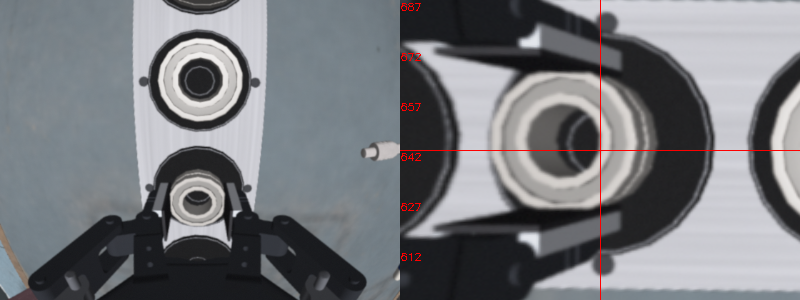

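```bash
python3 -m jog '[{"hand":30,"dx":0.7,"dy":0,"dz":2,"rx":0,"ry":0,"rz":0},{"hand":30,"dx":0,"dy":0,"dz":1.5,"rx":0,"ry":0,"rz":0},{"hand":30,"dx":0,"dy":0,"dz":1,"rx":0,"ry":0,"rz":0},{"hand":30,"dx":0,"dy":0,"dz":0,"rx":0,"ry":0,"rz":0},{"hand":30,"dx":0,"dy":0,"dz":0,"rx":0,"ry":0,"rz":0}]'
```

```text
clock: 19.88
position: [642.8, 66.2, 13.6]
ee_rot: [0.003, 1.0, -0.0, -0.0]
contact_force: [-1.4, -0.4, 3.4]
gripper_width: 35.4
```

```bash
python3 -m jog '[{"hand":56,"dx":0,"dy":0,"dz":0,"rx":0,"ry":0,"rz":0},{"hand":56,"dx":0,"dy":0,"dz":0,"rx":0,"ry":0,"rz":0},{"hand":56,"dx":0,"dy":0,"dz":0,"rx":0,"ry":0,"rz":0},{"hand":56,"dx":0,"dy":0,"dz":0,"rx":0,"ry":0,"rz":0},{"hand":56,"dx":0,"dy":0,"dz":0,"rx":0,"ry":0,"rz":0}]'
python3 -m jog '[{"hand":56,"dx":0,"dy":0,"dz":-15,"rx":0,"ry":0,"rz":0},{"hand":56,"dx":0,"dy":0,"dz":-30,"rx":0,"ry":0,"rz":0},{"hand":56,"dx":0,"dy":0,"dz":-30,"rx":0,"ry":0,"rz":0},{"hand":56,"dx":0,"dy":0,"dz":-25,"rx":0,"ry":0,"rz":0},{"hand":56,"dx":0,"dy":0,"dz":0,"rx":0,"ry":0,"rz":0}]'
python3 look.py d39 24 642 67 60
```

```text
clock: 20.3
position: [643.0, 66.3, 13.1]
ee_rot: [0.004, 1.0, -0.0, -0.0]
contact_force: [-0.3, -0.5, -0.4]
gripper_width: 56.4
clock: 20.72
position: [646.7, 67.0, 119.9]
ee_rot: [0.003, 1.0, 0.001, 0.006]
contact_force: [1.2, 0.7, 0.7]
gripper_width: 56.0
[[646.7  67.  119.9]
 [645.   66.8 117. ]
 [643.5  66.5 114.6]
 [642.5  66.2 113. ]]
[642.5  66.2 113. ] [ 3.7e-03  1.0e+00  2.0e-04 -3.0e-04] 55.941437278580956
```

View pics/d39.png

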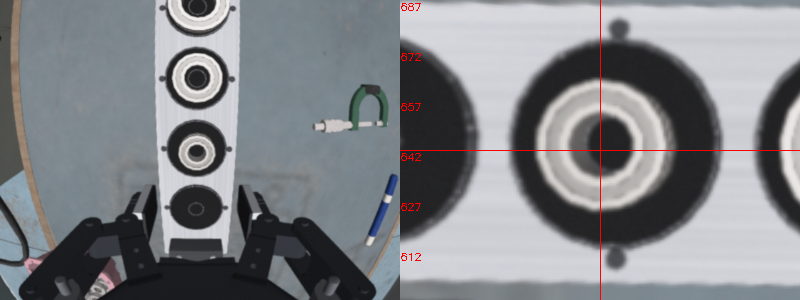

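```bash
python3 -m jog '[{"hand":50,"dx":24.3,"dy":-30.7,"dz":0,"rx":0,"ry":0,"rz":0},{"hand":50,"dx":24.3,"dy":-30.7,"dz":0,"rx":0,"ry":0,"rz":0},{"hand":50,"dx":24.3,"dy":-30.7,"dz":0,"rx":0,"ry":0,"rz":0},{"hand":50,"dx":24.3,"dy":-30.7,"dz":0,"rx":0,"ry":0,"rz":0},{"hand":50,"dx":24.3,"dy":-30.7,"dz":0,"rx":0,"ry":0,"rz":0}]'
python3 -m jog '[{"hand":50,"dx":24.3,"dy":-30.7,"dz":0,"rx":0,"ry":0,"rz":0},{"hand":50,"dx":24.3,"dy":-30.7,"dz":0,"rx":0,"ry":0,"rz":0},{"hand":50,"dx":24.3,"dy":-30.7,"dz":0,"rx":0,"ry":0,"rz":0},{"hand":50,"dx":24.3,"dy":-30.7,"dz":0,"rx":0,"ry":0,"rz":0},{"hand":50,"dx":0,"dy":0,"dz":0,"rx":0,"ry":0,"rz":0}]'
python3 look.py a29 10 423.5 -209 50
```

```text
clock: 21.33
position: [518.0, -87.6, 111.7]
ee_rot: [0.003, 1.0, -0.0, -0.002]
contact_force: [-0.2, -0.0, 0.1]
gripper_width: 49.8
clock: 21.75
position: [416.4, -211.2, 111.6]
ee_rot: [0.007, 1.0, 0.001, -0.003]
contact_force: [0.6, 0.2, -0.9]
gripper_width: 50.2
[[ 416.4 -211.2  111.6]
 [ 418.9 -210.2  112. ]
 [ 420.7 -209.4  112.3]
 [ 421.8 -208.8  112.6]]
[ 421.8 -208.8  112.6] [ 4.1e-03  1.0e+00  1.0e-04 -7.0e-04] 50.1027593184936
```

View pics/a29.png

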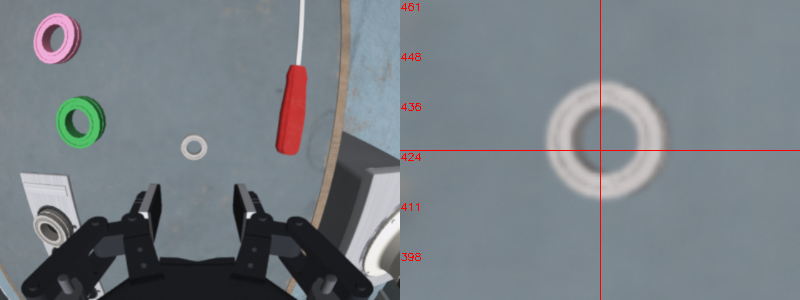

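```bash
python3 -m jog '[{"hand":50,"dx":-2.5,"dy":-1.3,"dz":30,"rx":0,"ry":0,"rz":0},{"hand":50,"dx":0,"dy":0,"dz":30,"rx":0,"ry":0,"rz":0},{"hand":50,"dx":0,"dy":0,"dz":25,"rx":0,"ry":0,"rz":0},{"hand":50,"dx":0,"dy":0,"dz":12,"rx":0,"ry":0,"rz":0},{"hand":50,"dx":0,"dy":0,"dz":6,"rx":0,"ry":0,"rz":0}]'
python3 -m jog '[{"hand":50,"dx":0,"dy":0,"dz":4,"rx":0,"ry":0,"rz":0},{"hand":50,"dx":0,"dy":0,"dz":2,"rx":0,"ry":0,"rz":0},{"hand":50,"dx":0,"dy":0,"dz":0,"rx":0,"ry":0,"rz":0},{"hand":50,"dx":0,"dy":0,"dz":0,"rx":0,"ry":0,"rz":0},{"hand":50,"dx":0,"dy":0,"dz":0,"rx":0,"ry":0,"rz":0}]'; python3 rd.py
```

```text
clock: 22.37
position: [424.3, -208.5, 7.8]
ee_rot: [0.002, 1.0, 0.0, -0.002]
contact_force: [-0.9, -0.6, -1.0]
gripper_width: 49.9
clock: 22.78
position: [425.5, -209.8, 5.2]
ee_rot: [0.003, 1.0, -0.0, 0.001]
contact_force: [0.5, 0.3, -0.6]
gripper_width: 49.8
[[ 4.255e+02 -2.098e+02  5.200e+00  5.000e-01  3.000e-01 -6.000e-01
   4.980e+01]
 [ 4.254e+02 -2.099e+02  5.100e+00 -1.200e+00  1.000e-01 -5.000e-01
   5.000e+01]
 [ 4.253e+02 -2.099e+02  5.000e+00  4.000e-01 -6.000e-01  0.000e+00
   4.990e+01]
 [ 4.251e+02 -2.099e+02  4.900e+00  4.000e-01 -7.000e-01 -1.100e+00
   5.020e+01]
 [ 4.251e+02 -2.099e+02  4.800e+00  1.000e-01  7.000e-01  1.000e-01
   5.000e+01]]
```

```bash
python3 -m jog '[{"hand":50,"dx":0,"dy":0,"dz":3,"rx":0,"ry":0,"rz":0},{"hand":20,"dx":0,"dy":0,"dz":0,"rx":0,"ry":0,"rz":0},{"hand":20,"dx":0,"dy":0,"dz":0,"rx":0,"ry":0,"rz":0},{"hand":20,"dx":0,"dy":0,"dz":0,"rx":0,"ry":0,"rz":0},{"hand":20,"dx":0,"dy":0,"dz":0,"rx":0,"ry":0,"rz":0}]'
python3 -m jog '[{"hand":20,"dx":0,"dy":0,"dz":0,"rx":0,"ry":0,"rz":0},{"hand":20,"dx":0,"dy":0,"dz":0,"rx":0,"ry":0,"rz":0}]'
```

```text
clock: 23.45
position: [424.6, -209.8, 1.5]
ee_rot: [0.003, 1.0, -0.0, -0.0]
contact_force: [-1.0, -0.4, 3.3]
gripper_width: 26.0
clock: 23.62
position: [424.6, -209.8, 1.4]
ee_rot: [0.003, 1.0, -0.0, -0.0]
contact_force: [-2.3, 0.6, 5.0]
gripper_width: 25.7
```

```bash
python3 -m jog '[{"hand":20,"dx":0,"dy":0,"dz":-5,"rx":0,"ry":0,"rz":0},{"hand":20,"dx":0,"dy":0,"dz":-15,"rx":0,"ry":0,"rz":0},{"hand":20,"dx":0,"dy":0,"dz":-20,"rx":0,"ry":0,"rz":0},{"hand":20,"dx":0,"dy":0,"dz":-20,"rx":0,"ry":0,"rz":0},{"hand":20,"dx":0,"dy":0,"dz":-20,"rx":0,"ry":0,"rz":0}]'
python3 -m jog '[{"hand":20,"dx":-20,"dy":32.3,"dz":0,"rx":0,"ry":0,"rz":0},{"hand":20,"dx":-20,"dy":32.3,"dz":0,"rx":0,"ry":0,"rz":0},{"hand":20,"dx":-20,"dy":32.3,"dz":0,"rx":0,"ry":0,"rz":0},{"hand":20,"dx":-20,"dy":32.3,"dz":0,"rx":0,"ry":0,"rz":0},{"hand":20,"dx":-20,"dy":32.3,"dz":0,"rx":0,"ry":0,"rz":0}]'
python3 -m jog '[{"hand":20,"dx":-20,"dy":32.3,"dz":0,"rx":0,"ry":0,"rz":0},{"hand":20,"dx":-20,"dy":32.3,"dz":0,"rx":0,"ry":0,"rz":0},{"hand":20,"dx":-20,"dy":32.3,"dz":0,"rx":0,"ry":0,"rz":0},{"hand":20,"dx":-20,"dy":32.3,"dz":0,"rx":0,"ry":0,"rz":0},{"hand":20,"dx":-20,"dy":32.3,"dz":0,"rx":0,"ry":0,"rz":0}]'
python3 -m jog '[{"hand":20,"dx":-20,"dy":32.3,"dz":0,"rx":0,"ry":0,"rz":0},{"hand":20,"dx":0,"dy":0,"dz":0,"rx":0,"ry":0,"rz":0},{"hand":20,"dx":0,"dy":0,"dz":0,"rx":0,"ry":0,"rz":0}]'
python3 look.py b29 11 643 145 60
```

```text
clock: 24.03
position: [424.7, -209.7, 82.1]
ee_rot: [0.004, 1.0, 0.0, -0.0]
contact_force: [0.3, -0.3, -0.1]
gripper_width: 25.6
clock: 24.45
position: [526.7, -47.3, 81.6]
ee_rot: [0.004, 1.0, 0.0, 0.0]
contact_force: [1.2, -0.8, 0.4]
gripper_width: 25.7
clock: 24.87
position: [627.7, 113.7, 81.3]
ee_rot: [0.003, 1.0, 0.0, 0.0]
contact_force: [0.5, -0.6, -0.1]
gripper_width: 25.5
clock: 25.12
position: [647.7, 145.9, 80.4]
ee_rot: [0.002, 1.0, 0.0, -0.0]
contact_force: [-0.4, -1.7, -0.2]
gripper_width: 25.4
[[647.7 145.9  80.4]
 [646.8 144.5  80.4]
 [646.5 143.5  80.7]
 [646.5 143.   81. ]]
[646.5 143.   81. ] [ 3.9e-03  1.0e+00 -2.0e-04 -6.0e-04] 25.88111884349523
```

View pics/b29.png

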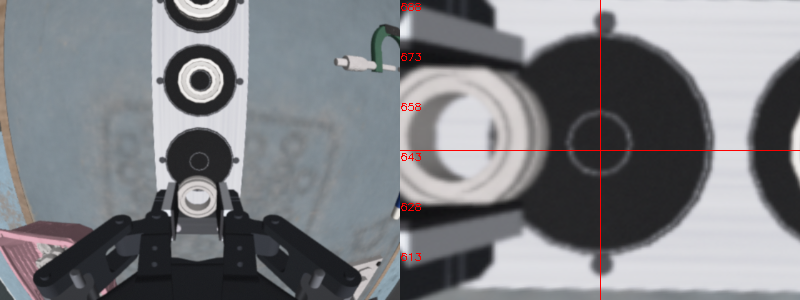

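```bash
python3 -m jog '[{"hand":20,"dx":1.8,"dy":2.2,"dz":15,"rx":0,"ry":0,"rz":0},{"hand":20,"dx":0,"dy":0,"dz":20,"rx":0,"ry":0,"rz":0},{"hand":20,"dx":0,"dy":0,"dz":15,"rx":0,"ry":0,"rz":0},{"hand":20,"dx":0,"dy":0,"dz":8,"rx":0,"ry":0,"rz":0},{"hand":20,"dx":0,"dy":0,"dz":4,"rx":0,"ry":0,"rz":0}]'
python3 -m jog '[{"hand":20,"dx":0,"dy":0,"dz":2,"rx":0,"ry":0,"rz":0},{"hand":20,"dx":0,"dy":0,"dz":0,"rx":0,"ry":0,"rz":0},{"hand":20,"dx":0,"dy":0,"dz":0,"rx":0,"ry":0,"rz":0}]'
python3 look.py c29 11 643 145 60
```

```text
clock: 25.73
position: [644.5, 144.8, 18.2]
ee_rot: [0.004, 1.0, -0.0, -0.001]
contact_force: [0.8, -0.4, -0.4]
gripper_width: 25.9
clock: 25.98
position: [646.1, 146.2, 18.3]
ee_rot: [0.004, 1.0, 0.0, 0.001]
contact_force: [0.1, 0.3, 0.7]
gripper_width: 25.4
[[646.1 146.2  18.3]
 [646.1 146.3  18.4]
 [646.1 146.3  18.4]
 [646.  146.4  18.2]]
[646.  146.4  18.2] [3.5e-03 1.0e+00 3.0e-04 8.0e-04] 25.53537894252226
```

View pics/c29.png

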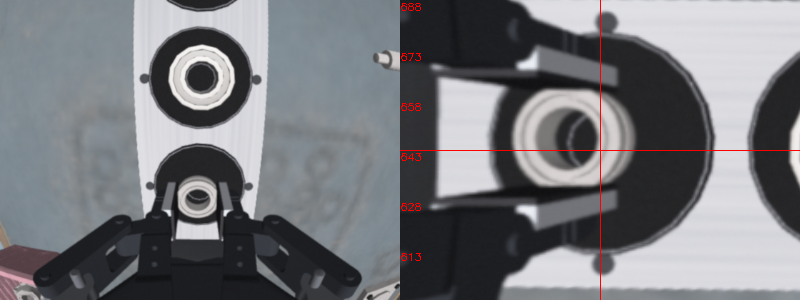

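```bash
python3 -m jog '[{"hand":20,"dx":1,"dy":-1.3,"dz":2,"rx":0,"ry":0,"rz":0},{"hand":20,"dx":0,"dy":0,"dz":2,"rx":0,"ry":0,"rz":0},{"hand":20,"dx":0,"dy":0,"dz":1,"rx":0,"ry":0,"rz":0},{"hand":20,"dx":0,"dy":0,"dz":0,"rx":0,"ry":0,"rz":0},{"hand":20,"dx":0,"dy":0,"dz":0,"rx":0,"ry":0,"rz":0}]'
```

```text
clock: 26.6
position: [644.3, 144.8, 12.5]
ee_rot: [0.003, 1.0, -0.0, -0.0]
contact_force: [-2.3, 0.2, 2.8]
gripper_width: 25.7
```

```bash
python3 -m jog '[{"hand":50,"dx":0,"dy":0,"dz":0,"rx":0,"ry":0,"rz":0},{"hand":50,"dx":0,"dy":0,"dz":0,"rx":0,"ry":0,"rz":0},{"hand":50,"dx":0,"dy":0,"dz":0,"rx":0,"ry":0,"rz":0},{"hand":50,"dx":0,"dy":0,"dz":0,"rx":0,"ry":0,"rz":0},{"hand":50,"dx":0,"dy":0,"dz":0,"rx":0,"ry":0,"rz":0}]'
python3 -m jog '[{"hand":50,"dx":0,"dy":0,"dz":-15,"rx":0,"ry":0,"rz":0},{"hand":50,"dx":0,"dy":0,"dz":-30,"rx":0,"ry":0,"rz":0},{"hand":50,"dx":0,"dy":0,"dz":-30,"rx":0,"ry":0,"rz":0},{"hand":50,"dx":0,"dy":0,"dz":-25,"rx":0,"ry":0,"rz":0},{"hand":50,"dx":0,"dy":0,"dz":0,"rx":0,"ry":0,"rz":0}]'
python3 look.py d29 21 643 145 60
python3 - <<'E'
from h import *
S=arm.get_image("side");C=arm.get_image("scene")
a=cv2.resize(S["img"][170:300,200:360],(400,325),interpolation=cv2.INTER_CUBIC);b=cv2.resize(C["img"][160:285,200:360],(400,325),interpolation=cv2.INTER_CUBIC)
cv2.imwrite("pics/fin.png",np.hstack([a,b])[:,:,::-1])
E
```

```text
clock: 27.02
position: [644.5, 144.9, 12.2]
ee_rot: [0.004, 1.0, -0.0, -0.0]
contact_force: [-0.6, -0.8, 0.1]
gripper_width: 50.2
clock: 27.43
position: [648.1, 146.0, 119.1]
ee_rot: [0.003, 1.0, 0.002, 0.006]
contact_force: [0.7, -0.7, 1.2]
gripper_width: 49.9
[[648.1 146.  119.1]
 [646.5 145.7 116.2]
 [645.  145.2 113.8]
 [644.1 144.8 112.2]]
[644.1 144.8 112.2] [ 3.7e-03  1.0e+00  2.0e-04 -1.0e-04] 49.981098355315304
```

View pics/d29.png

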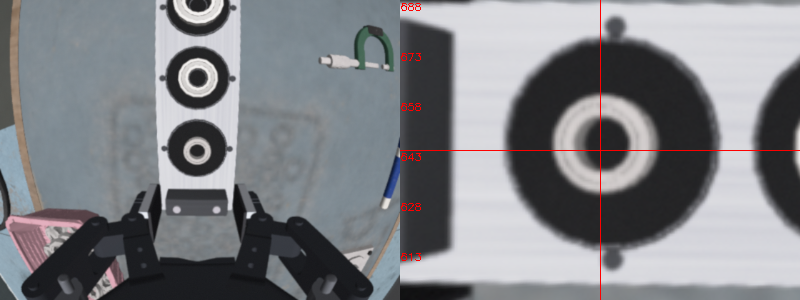

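View pics/fin.png

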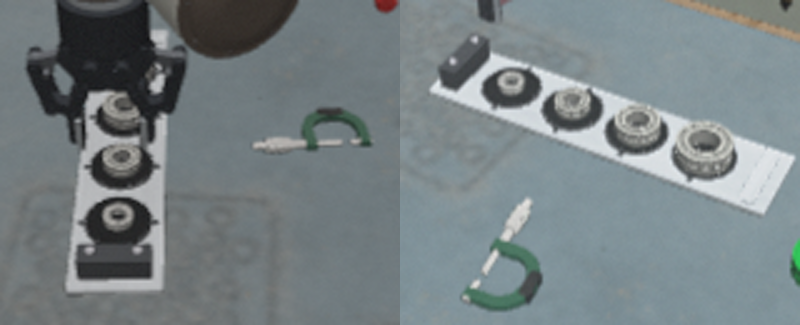

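All four are flat, centred and in order. I check that the micrometer hasn't moved, then hand in.

```bash
python3 - <<'E'
from h import *
a=cv2.imread("pics/scene0.png");d=arm.get_image("scene");b=d["img"][:,:,::-1]
for i in(a,b):
    c=i[225:290,215:270].astype(int);m=(c[...,1]>c[...,2]+15);v,u=np.nonzero(m);print(u.mean()+215,v.mean()+225,m.sum())
print(arm.read_state()["clock"],arm.read_state()["contact_force"])
print(arm.job_done())
E
```

```text
244.18032212885154 259.6841736694678 2856
244.02875952875954 259.5897435897436 2886
27.7833 [-0.68170728  0.38053953 -0.72592694]
the job is handed in; nothing more can be done
None
```

I set the four bearings on the strip in order from the end stop (29, 39, 49 and 60 mm) and handed the job in at about 27.8 s of the 106 s allowed.

- **Placement:** In the wrist views taken after each release, every bearing lay flat and within about 2–3 mm of its seat's centre. The last scene view shows all four in the right order.
- **Release:** The gripper was open and well above the strip, and the contact force was about zero.
- **Micrometer:** It had not moved. The masked centroid in the scene view shifted by only about 0.2 px.
- **Disagreements:** The three cameras differed by 2–5 mm on where things were, within calibration error and well inside the 12 mm tolerance. The gripper read 3–4 mm less than each bearing's true diameter, but the images showed every grasp was sound.

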